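Tip the stir bars out of the divided organiser

TASK

Lift the divided parts organiser (the post in its middle is the handle) and tip it over the aluminium dish towards the corner of the compartment that holds the three white stir bars, so that all three slide into the dish and every other part stays in its own compartment. Then set the organiser down flat on the bench and let go. Leave the bottle, the tape roll and the flat case where they are.

Things in the scene. Friction and masses are not known exactly. Their poses are not given: they have to be found in the camera images.
- organiser: Grey plastic organiser, 140 x 140 mm with its four corners cut off, 30 mm high, about 0.4 kg filled. Origin: centre of underside; z up. Floor 4 mm, walls 3 mm; full-height dividers along its x and y axes make four compartments, one per quadrant (signs of x, y): (-,-) stir bars, (+,-) hex nuts, (+,+) memory stick, (-,+) bushings. Each is open at its cut-off outer corner. Starts at any of many yaws.
- post_grip (a point): Point to grip on the organiser's black square carrying post (18 x 18 mm, faces parallel to the organiser's x and y axes, top 90 mm above the underside), on its axis 66 mm above the underside; a 24 mm wide collar tops out at 36 mm. Same axes as the organiser.
- mouth_bars (a point): Middle of the open corner (mouth) of the stir-bar compartment: 49 mm wide, at organiser (-52, -52, 6) mm, on the lip of a sill that rises 2 mm (7 degrees) to hold parts while carried level and smoothly. The moulding is slippery (friction about 0.15): tipped 35 to 45 degrees straight towards this corner, this compartment slides empty; parts in the others rest against dividers and walls.
- dish: Open rectangular plain aluminium dish, 140 x 130 mm (x by y), 35 mm high, walls and floor 3 mm, 0.8 kg, loose on the bench. Origin: centre of its underside.
- bottle: Bystander: small white round bottle, 44 mm wide, 90 mm tall. Origin: centre of its underside.
- tape_roll: Bystander: roll of tape lying flat, 96 mm across, 25 mm high. Origin: centre of its underside.
- flat_case: Bystander: flat white case 55 x 85 x 18 mm. Origin: centre of its underside.
- stir_bar_1: Magnetic stir bar 1 of 3: white smooth rod with round ends and a thin raised ring at mid-length, 28 mm long, 10 mm thick, 11 g. Origin at mid-length on the side that is under at the start; x along the bar.
- stir_bar_1_center (a point): Centre of stir bar 1.
- stir_bar_2: Magnetic stir bar 2 of 3: white smooth rod with round ends and a thin raised ring at mid-length, 28 mm long, 10 mm thick, 11 g. Origin at mid-length on the side that is under at the start; x along the bar.
- stir_bar_2_center (a point): Centre of stir bar 2.
- stir_bar_3: Magnetic stir bar 3 of 3: white smooth rod with round ends and a thin raised ring at mid-length, 28 mm long, 10 mm thick, 11 g. Origin at mid-length on the side that is under at the start; x along the bar.
- stir_bar_3_center (a point): Centre of stir bar 3.
- hex_nut_1_center (a point): Centre of the hex nut, 20 mm across corners, 8 mm thick, 12 g, in the organiser; it must stay in its compartment.
- hex_nut_2_center (a point): Centre of the hex nut, 20 mm across corners, 8 mm thick, 12 g, in the organiser; it must stay in its compartment.
- memory_stick_center (a point): Centre of the flat black memory stick, 18 x 56 x 8 mm, 12 g, in the organiser; it must stay in its compartment.
- bushing_1_center (a point): Centre of the plain round bushing, 18 mm across, 12 mm high, 20 g, in the organiser; it must stay in its compartment.
- bushing_2_center (a point): Centre of the plain round bushing, 18 mm across, 12 mm high, 20 g, in the organiser; it must stay in its compartment.
Not all that is in view belongs to the job. Leave any blue, brown or green look-alike of the part that bears memory_stick_center alone.

How it is judged:
On the way:
1. the organiser is lifted clear of the bench and tipped by at least 17 degrees (angle between organiser's own z axis and vertical above 0.3 rad and height (world z) of organiser above 0.03 m), for 0.2 s.
At the end, for the whole second after the job is handed in: All three stir bars lie in the dish (centres within its walls, below the rim) at rest; both hex nuts, the memory stick and both bushings are in the compartments in which they started; organiser and dish stand flat on the bench (within 3 degrees, 6 mm), released and still (x of stir_bar_1_center in the frame of dish between -0.069 and 0.069 m and y of stir_bar_1_center in the frame of dish between -0.064 and 0.064 m and z of stir_bar_1_center in the frame of dish between 0 and 0.032 m and linear speed of each of stir_bar_1, stir_bar_2, stir_bar_3 below 0.03 m/s and x of stir_bar_2_center in the frame of dish between -0.069 and 0.069 m and y of stir_bar_2_center in the frame of dish between -0.064 and 0.064 m and z of stir_bar_2_center in the frame of dish between 0 and 0.032 m and x of stir_bar_3_center in the frame of dish between -0.069 and 0.069 m and y of stir_bar_3_center in the frame of dish between -0.064 and 0.064 m and z of stir_bar_3_center in the frame of dish between 0 and 0.032 m and x of hex_nut_1_center in the frame of organiser between 0 and 0.07 m and y of hex_nut_1_center in the frame of organiser between -0.07 and 0 m and z of hex_nut_1_center in the frame of organiser between 0 and 0.03 m and x of hex_nut_2_center in the frame of organiser between 0 and 0.07 m and y of hex_nut_2_center in the frame of organiser between -0.07 and 0 m and z of hex_nut_2_center in the frame of organiser between 0 and 0.03 m and x of memory_stick_center in the frame of organiser between 0 and 0.07 m and y of memory_stick_center in the frame of organiser between 0 and 0.07 m and z of memory_stick_center in the frame of organiser between 0 and 0.03 m and x of bushing_1_center in the frame of organiser between -0.07 and 0 m and y of bushing_1_center in the frame of organiser between 0 and 0.07 m and z of bushing_1_center in the frame of organiser between 0 and 0.03 m and x of bushing_2_center in the frame of organiser between -0.07 and 0 m and y of bushing_2_center in the frame of organiser between 0 and 0.07 m and z of bushing_2_center in the frame of organiser between 0 and 0.03 m and angle between each of organiser, dish's own z axis and vertical below 0.05 rad and height (world z) of each of organiser, dish below 0.006 m and linear speed of organiser below 0.02 m/s); the robot touches nothing.
It fails at once if the bottle is displaced by more than 30 mm (distance of bottle from where it was at the start of the episode above 0.03 m).
It fails at once if the tape roll is displaced by more than 30 mm (distance of tape_roll from where it was at the start of the episode above 0.03 m).
It fails at once if the flat case is displaced by more than 30 mm (distance of flat_case from where it was at the start of the episode above 0.03 m).
It also fails if it takes over 48 s, if anything falls off the work surface, if the arm or the gripper's body presses on something with over 40 N, if the wrist force passes 120 N, or if a joint passes its speed limit or range.

ROBOT

A 7-joint arm with a two-finger parallel gripper is mounted at the origin on a cart in front of the work surface, level with it; the furniture and walls round the work are solid. World frame = base frame: x ahead of the robot, y to its left, z up, the work surface at z = 0. Lengths are in m, angles in rad, forces in N, time in s.
With the tool pointing down it reaches from about 0.425 to 0.875 m from the base axis. Payload 4.7 kg.
Tool frame: the origin (TCP) lies midway between the tips of the shut fingers; the grasp point (between the pads) lies 19 mm behind it; z points along the fingers, y is the direction in which the jaws open and shut (so a half turn about z gives the same grasp; the last joint's range is limited). The gripper opens to 85 mm and grips with 20 to 120 N. Pads are 22 mm wide; open, the fingers measure 114 mm over their backs; the gripper's body (76 mm by 85 mm) begins 54 mm behind the grasp point. The pads swing forward as they close: fully open they stand 13 mm farther back than shut.
Start: joints at [1.178, 0.321, -0.07, 1.45, 0.023, 1.371, -0.057], TCP at [0.257, -0.597, 0.204] pointing down, gripper open.
Joint ranges: [-2.86, 2.86], [-0.3, 2.09], [-1.38, 1.24], [0.06, 2.45], [-1.56, 4.7], [0.09, 2.05], [-2.69, 2.69]. Speed limits (rad/s): [2.57, 2.57, 3.14, 3.14, 3.14, 3.14, 3.14].

INTERFACE

Orientations are given as a unit quaternion [w, x, y, z].
In Python, from cell import monitor, cams, job_done gives the robot as it stands.
- The arm moves only by the shell command python3 -m pendant 'ROWS' [OPENING] [FORCE]. ROWS is JSON, one flat list of numbers, 4 for each row, row after row: the shift along the tool's x, y, z in m, then the turn about the tool's z in rad. A call has 1 to 5 rows; each row is the pose to reach, as a shift and turn from the pose measured when the call began, along the tool's axes at that moment; what a row does not reach only later rows make up. A row lasts 1/12 s, in which the tool goes at most 41.7 mm and 7.16 degrees, less where a joint would pass 70% of its speed; a pose out of reach is approached as far as the arm can. A call with a gripper value outside its range is refused whole. OPENING is the opening, from 0 (shut) to 1 (fully open), set as the call begins (- or left out, the last holds). The fingers move at their own pace and stop on an object; FORCE is the grip in N (left out, the last holds). Time passes only in rows, so rows that repeat a pose let the fingers close. It gives the time, the measured TCP pose, the force and the opening at its end, in the units of the state.
- monitor.read_state(): the state, without advancing time (a new reading comes with each control period).
- cams.get_image(name): name is "scene" or "side" or "wrist"; returns a dict with "frame" (400x640x3 uint8, red, green, blue), "range_z" (400x640 float32, m along the optical axis (not along the pixel's ray), 0 where there is no reading), "fx", "fy", "cx", "cy" (pixels), "R" (3x3) and "t" (3): a world point X has camera coordinates R X + t. Camera axes: x right, y down, z forward; pixel columns grow to the right and rows downward; lengths in m; the calibration is good to about 2 mm. The wrist camera is an equidistant fisheye: a pixel r from the principal point sees the ray r / f radians off the axis. A picture is of the moment at which its call begins.
- job_done(): hands the job in, once; it reports no verdict.
The state is a dict: "clock": time; "joints": joint angles; "joint_vel": joint speeds; "joint_efforts": joint torques, N m; "position": TCP position; "eef_rot": TCP orientation; "wrist_force": force on the tool from outside, world axes, zero at the start; "wrist_torque": the same for the moment, N m; "opening": finger opening in m.
Only numpy, scipy, OpenCV 4.12 (cv2) and the standard library are available. Lean on these libraries where they do the work, as an engineer would, in place of code of your own. Each camera call takes 0.05 s, during which the arm holds its last target.

## Working session

There is one attempt and no reset: what is moved stays moved. The work goes in short steps, Python scripts to look and compute and a shell command to move; the robot and the scene stay as the last step left them, time stands still between calls to the robot, and variables do not carry over. Pictures are saved under pics/ and viewed, and the job is handed in when it is done.

```bash
ls; mkdir -p pics; cat > h.py <<'E'
import numpy as np,cv2
from cell import monitor,cams,job_done
E
python3 - <<'E'
from h import *
s=monitor.read_state(); print(s)
for n in ["scene","side","wrist"]:
    i=cams.get_image(n); cv2.imwrite(f"pics/{n}0.png",i["frame"][:,:,::-1]); np.savez(f"{n}0.npz",**i)
    print(n,i["fx"],i["cx"],i["cy"],np.round(i["R"],3).tolist(),i["t"])
E
python3 -m pendant --help | head -30
```

```text
pics
{'clock': 0.0, 'joints': array([ 1.17811721,  0.32185559, -0.07009156,  1.45170853,  0.02260269,
        1.37077716, -0.05688571]), 'joint_vel': array([ 0.0010333 , -0.00041468,  0.00079653, -0.00049799, -0.00135207,
       -0.00131295,  0.00118708]), 'joint_efforts': array([-6.88662294e-04, -4.93585539e+01, -3.82357053e-01, -3.14329541e+01,
        1.29626429e-02,  1.11832915e-02,  1.07898433e-05]), 'position': array([ 0.25689263, -0.59642832,  0.2032856 ]), 'eef_rot': array([-9.49230914e-04,  9.79381762e-01,  2.02015848e-01, -2.46397401e-04]), 'wrist_force': array([ 0.05957188, -0.39983234, -0.00446098]), 'wrist_torque': array([-0.03049486,  0.00872053, -0.01852905]), 'opening': 0.08531802935366792}
scene 458.5115057486363 317.3892087839596 202.6352312363314 [[-0.846, -0.533, 0.007], [-0.38, 0.593, -0.71], [0.375, -0.603, -0.705]] [0.48339939 0.26777541 0.81485128]
side 453.9255616695138 316.4626157542175 198.00753834405552 [[0.983, -0.184, 0.017], [-0.081, -0.509, -0.857], [0.167, 0.841, -0.515]] [-0.52925767  0.11034954  0.9998197 ]
wrist 309.70691628693146 322.64278359794434 199.4007470161622 [[0.396, -0.918, -0.002], [-0.88, -0.38, 0.283], [-0.261, -0.111, -0.959]] [-0.6491757  -0.03779979  0.37957603]invalid input: not JSON, or not a number
```

View pics/scene0.png

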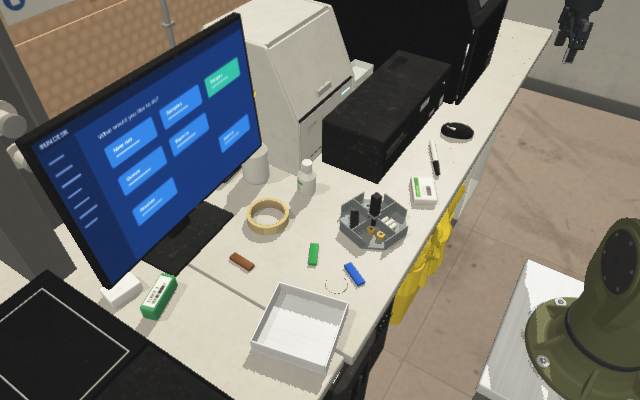

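View pics/side0.png

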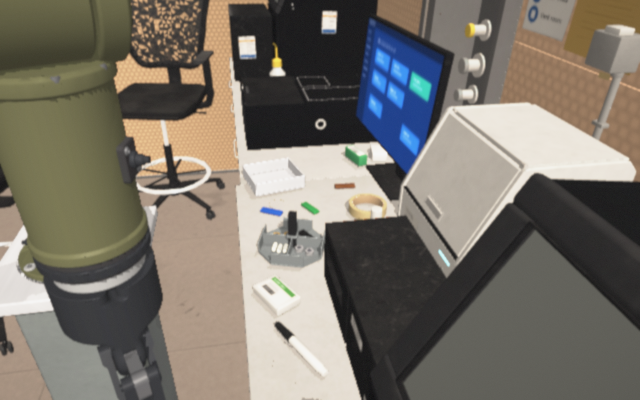

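View pics/wrist0.png

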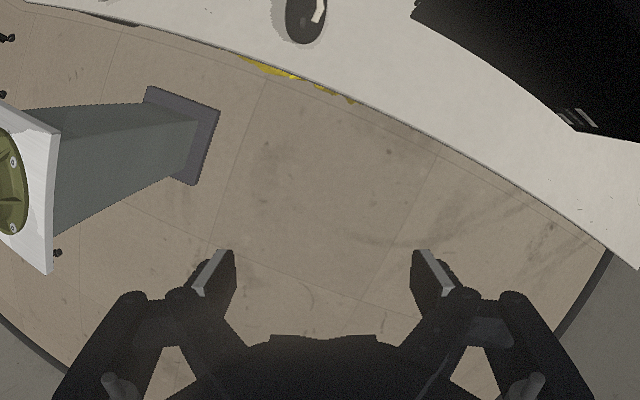

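```bash
python3 - <<'E'
import cv2,numpy as np
a=cv2.imread("pics/scene0.png")
cv2.imwrite("pics/s_org.png",cv2.resize(a[165:265,310:450],None,fx=5,fy=5,interpolation=cv2.INTER_CUBIC))
cv2.imwrite("pics/s_dish.png",cv2.resize(a[230:390,220:400],None,fx=4,fy=3.5,interpolation=cv2.INTER_CUBIC))
a=cv2.imread("pics/side0.png")
cv2.imwrite("pics/d_org.png",cv2.resize(a[145:275,230:340],None,fx=6,fy=4.6,interpolation=cv2.INTER_CUBIC))
E
```

```text
(no output)
```

View pics/s_org.png

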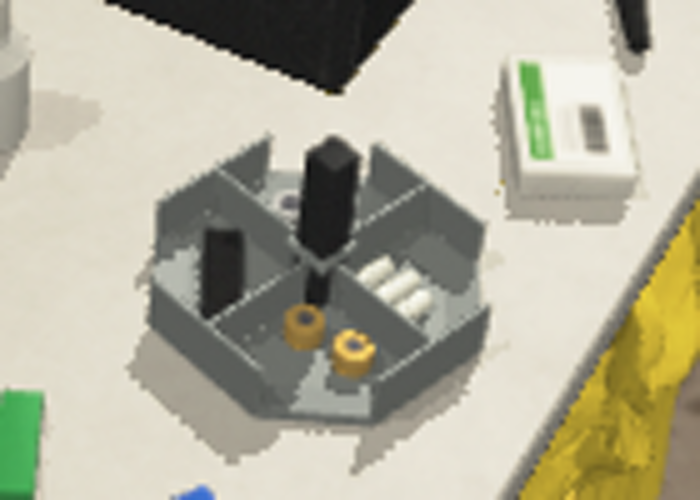

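View pics/s_dish.png

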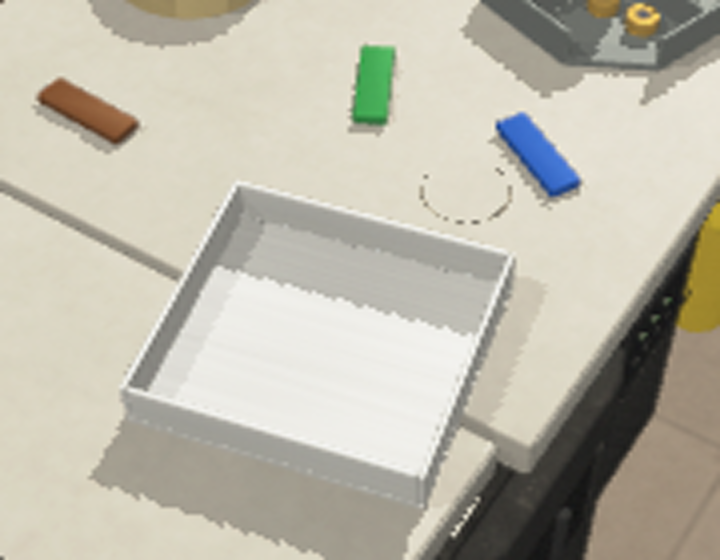

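View pics/d_org.png

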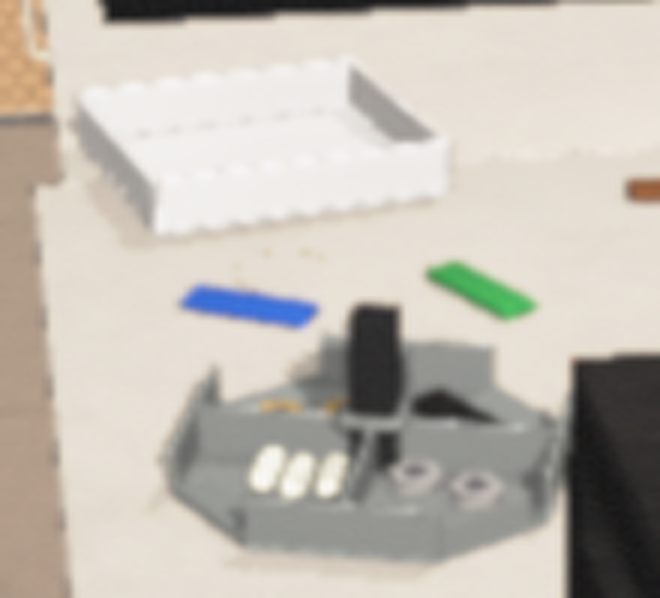

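```bash
cat >> h.py <<'E'
def ray(i,u,v,z):
    d=np.array([(u-i["cx"])/i["fx"],(v-i["cy"])/i["fy"],1.]); R=i["R"];t=i["t"]
    c=-R.T@t; w=R.T@d; return c+w*(z-c[2])/w[2]
def q2R(q):
    from scipy.spatial.transform import Rotation as T
    return T.from_quat(np.r_[q[1:],q[0]]).as_matrix()
E
python3 - <<'E'
from h import *
i=np.load("scene0.npz")
for n,u,v,z in [("post",376.6,195.6,.09),("mem-nut",354.4,199.4,.03),("nut-bar",395,202.4,.03),("bar-bush",393.6,230.6,.03),("mem-bush",353.4,230.6,.03),("bars",389,222,.01),
 ("dA",279.5,282.9,.035),("dB",348.5,303.4,.035),("dC",325.5,367.1,.035),("dD",251.3,342,.035),("bottle",306,190,0),("tape",268,214,.025),("case",424,192,.018),("blue",354,273,.008),("green",314,254,.008),("brown",241,261,.008),("edge1",470,160,0),("edge2",352,348,0),("edge3",420,245,0),("blackboxcorner",380,180,0)]:
    print(n,np.round(ray(i,u,v,z),3))
i=np.load("side0.npz")
print(np.round(ray(i,292,213,.09),3),-i["R"].T@i["t"])
E
```

```text
post [ 0.468 -0.069  0.09 ]
mem-nut [ 0.528 -0.09   0.03 ]
nut-bar [ 0.446 -0.131  0.03 ]
bar-bush [ 0.412 -0.051  0.03 ]
mem-bush [ 0.484 -0.005  0.03 ]
bars [ 0.437 -0.087  0.01 ]
dA [0.536 0.192 0.035]
dB [0.403 0.161 0.035]
dC [0.374 0.288 0.035]
dD [0.506 0.318 0.035]
bottle [ 0.656 -0.083  0.   ]
tape [0.67  0.05  0.025]
case [ 0.407 -0.211  0.018]
blue [0.436 0.077 0.008]
green [0.53  0.079 0.008]
brown [0.647 0.175 0.008]
edge1 [ 0.359 -0.409  0.   ]
edge2 [0.361 0.218 0.   ]
edge3 [ 0.354 -0.07   0.   ]
blackboxcorner [ 0.522 -0.212  0.   ]
[ 0.47  -0.072  0.09 ] [ 0.36234741 -0.88200808  0.61862447]
```

```bash
cat >> h.py <<'E'
def st():
    s=monitor.read_state(); R=q2R(s["eef_rot"]); p=s["position"]
    az=np.arctan2(p[1],p[0]); rad=np.array([np.cos(az),np.sin(az),0]); tan=np.array([-rad[1],rad[0],0])
    z=R[:,2]
    print("t",round(s["clock"],2),"q",np.round(s["joints"],3).tolist(),"p",np.round(p,4).tolist(),"r",round(float(np.hypot(p[0],p[1])),3))
    print("tool z",np.round(z,3).tolist(),"tilt_out",round(float(np.degrees(np.arctan2(z@rad,-z[2]))),2),"tilt_tan",round(float(np.degrees(np.arctan2(z@tan,-z[2]))),2),"xax",np.round(R[:,0],3).tolist(),"yax",np.round(R[:,1],3).tolist())
    print("F",np.round(s["wrist_force"],1).tolist(),"op",round(s["opening"],4))
    return s,R,p
E
python3 - <<'E'
from h import *
s,R,p=st()
rad=np.r_[p[:2]/np.hypot(*p[:2]),0]
print(R.T@(-0.3*rad))
E
```

```text
t 0.15 q [1.178, 0.322, -0.07, 1.451, 0.023, 1.371, -0.057] p [0.257, -0.5966, 0.2036] r 0.65
tool z [-0.001, 0.001, -1.0] tilt_out -0.08 tilt_tan -0.0 xax [0.918, 0.396, -0.0] yax [0.396, -0.918, -0.001]
F [0.4, -0.1, -0.3] op 0.0855
[ 1.62785356e-05 -2.99999684e-01  4.35326405e-04]
```

```bash
python3 -m pendant '[0,-0.04,0,0, 0,-0.08,0,0, 0,-0.12,0,0, 0,-0.16,0,0, 0,-0.2,0,0]'; python3 -c "
from h import *;st()"; python3 -m pendant '[0,-0.04,0,0, 0,-0.08,0,0, 0,-0.12,0,0, 0,-0.16,0,0, 0,-0.2,0,0]'; python3 -c "
from h import *;st()"
```

```text
clock: 0.57
position: [0.1769, -0.4109, 0.2031]
eef_rot: [-0.001, 0.979, 0.202, -0.0]
wrist_force: [-0.7, 0.8, 0.8]
opening: 0.0855
t 0.57 q [1.199, -0.104, -0.088, 1.921, -0.009, 1.327, -0.05] p [0.1769, -0.4109, 0.2031] r 0.447
tool z [-0.001, 0.002, -1.0] tilt_out -0.15 tilt_tan -0.01 xax [0.918, 0.396, -0.0] yax [0.396, -0.918, -0.003]
F [-0.7, 0.8, 0.8] op 0.0855
clock: 0.98
position: [0.1372, -0.3076, 0.1793]
eef_rot: [-0.027, 0.979, 0.203, -0.003]
wrist_force: [-1.1, -0.3, 1.2]
opening: 0.0852
t 0.98 q [1.316, -0.3, -0.19, 2.125, -0.064, 1.365, -0.012] p [0.1372, -0.3076, 0.1793] r 0.337
tool z [-0.016, 0.051, -0.999] tilt_out -3.05 tilt_tan 0.34 xax [0.918, 0.397, 0.005] yax [0.397, -0.916, -0.053]
F [-1.1, -0.3, 1.2] op 0.0852
```

```bash
for k in 1 2; do python3 -m pendant '[0,-0.04,-0.02,0, 0,-0.08,-0.03,0, 0,-0.12,-0.03,0, 0,-0.16,-0.03,0, 0,-0.2,-0.03,0]'>/dev/null; python3 -c "
from h import *;st()"; done
```

```text
t 1.4 q [1.254, -0.302, -0.177, 2.234, -0.107, 1.386, -0.007] p [0.1335, -0.2353, 0.1331] r 0.271
tool z [-0.036, 0.183, -0.983] tilt_out -10.19 tilt_tan 3.41 xax [0.903, 0.427, 0.046] yax [0.428, -0.886, -0.18]
F [21.7, 13.0, -1.0] op 0.0855
t 1.82 q [1.304, -0.301, -0.235, 2.305, -0.128, 1.437, -0.026] p [0.1108, -0.1787, 0.1104] r 0.21
tool z [-0.087, 0.292, -0.952] tilt_out -17.17 tilt_tan 4.78 xax [0.915, 0.401, 0.039] yax [0.393, -0.868, -0.302]
F [-5.2, -2.9, 0.8] op 0.0855
```

```bash
python3 - <<'E'
from h import *
i=np.load("side0.npz");j=np.load("scene0.npz")
yaw=np.radians(-17.7);c=np.array([.468,-.070]);A=np.array([[np.cos(yaw),np.sin(yaw)],[-np.sin(yaw),np.cos(yaw)]])
def f(n,im,u,v,z):
    w=ray(im,u,v,z);print(n,np.round(w,3),"org",np.round(A@(w[:2]-c)*1000,0))
f("nut1",i,299.7,247.6,.012);f("nut2",i,309.2,250.9,.012)
for k,(u,v) in enumerate([(267,470),(297,473),(331,475)]): f("bar",i,230+u/6,145+v/4.6,.009)
f("bush1",j,310+305/5,165+322/5,.016);f("bush2",j,310+353/5,165+345/5,.016)
f("mem",j,310+222/5,165+270/5,.01)
f("nut?",j,310+288/5,165+203/5,.012)
f("lip divider",i,230+215/6,145+400/4.6,.03)
# box corners via depth
for n,(u,v) in dict(boxL=(325,160),boxtopL=(323,125),boxC=(378,183),boxtopC=(380,140)).items():
    z=j["range_z"][v,u]; d=np.array([(u-j["cx"])/j["fx"],(v-j["cy"])/j["fy"],1])*z; print(n,np.round(j["R"].T@(d-j["t"]),3))
E
```

```text
nut1 [ 0.483 -0.094  0.012] org [ 22. -18.]
nut2 [ 0.502 -0.109  0.012] org [ 44. -26.]
bar [ 0.429 -0.079  0.009] org [-34. -20.]
bar [ 0.44  -0.083  0.009] org [-23. -21.]
bar [ 0.452 -0.087  0.009] org [-10. -21.]
bush1 [ 0.459 -0.04   0.016] org [-18.  26.]
bush2 [ 0.435 -0.039  0.016] org [-41.  19.]
mem [ 0.507 -0.053  0.01 ] org [32. 28.]
nut? [ 0.501 -0.105  0.012] org [ 42. -23.]
lip divider [ 0.414 -0.048  0.03 ] org [-58.   4.]
boxL [ 0.666 -0.185  0.018]
boxtopL [ 0.674 -0.185  0.122]
boxC [ 0.515 -0.186  0.013]
boxtopC [ 0.524 -0.186  0.139]
```

```bash
cat >> h.py <<'E'
def to(*P):
    s,R,p=st()
    print("shift",np.round(R.T@(np.array(P)-p),3).tolist())
E
python3 -c "
from h import *
to(.33,-.28,.28)
s=monitor.read_state();R=q2R(s['eef_rot']);print(np.round(R.T@np.array([.1,.36,0]),3))"
```

```text
t 1.82 q [1.304, -0.301, -0.235, 2.305, -0.128, 1.437, -0.026] p [0.1108, -0.1787, 0.1104] r 0.21
tool z [-0.087, 0.292, -0.952] tilt_out -17.17 tilt_tan 4.78 xax [0.915, 0.401, 0.039] yax [0.393, -0.868, -0.302]
F [-5.2, -2.9, 0.8] op 0.0855
shift [0.167, 0.123, -0.21]
[ 0.236 -0.273  0.096]
```

```bash
python3 -m pendant '[0.02,0.02,-0.03,0, 0.04,0.035,-0.055,0, 0.065,0.05,-0.085,0, 0.09,0.065,-0.115,0, 0.11,0.08,-0.14,0]' >/dev/null
python3 -c "
from h import *
to(.47,.05,.3)"
```

```text
t 2.23 q [1.278, -0.073, -0.423, 1.878, -0.155, 1.613, -0.275] p [0.2573, -0.2451, 0.2253] r 0.355
tool z [-0.086, 0.291, -0.953] tilt_out -15.45 tilt_tan 9.01 xax [0.915, 0.402, 0.04] yax [0.394, -0.868, -0.301]
F [0.1, -1.3, 1.1] op 0.0854
shift [0.316, -0.195, -0.004]
```

```bash
python3 -m pendant '[0.034,-0.021,-0.005,0, 0.068,-0.042,-0.01,0, 0.102,-0.063,-0.01,0, 0.136,-0.084,-0.01,0, 0.17,-0.105,-0.01,0]' >/dev/null
python3 -m pendant '[0.034,-0.021,0,0, 0.068,-0.042,0,0, 0.1,-0.063,0,0, 0.13,-0.084,0,0, 0.15,-0.1,0,0]' >/dev/null
python3 -c "
from h import *
to(.2,.47,.3)"
```

```text
t 3.07 q [0.925, 0.024, -0.885, 1.63, -0.274, 1.597, -1.102] p [0.4719, 0.0637, 0.3104] r 0.476
tool z [-0.086, 0.291, -0.953] tilt_out -2.77 tilt_tan 17.48 xax [0.914, 0.404, 0.041] yax [0.397, -0.867, -0.301]
F [-0.9, 0.3, -0.7] op 0.0854
shift [-0.085, -0.457, 0.151]
```

```bash
python3 -m pendant '[-0.007,-0.038,0.012,-0.1, -0.014,-0.076,0.025,-0.2, -0.021,-0.114,0.037,-0.3, -0.028,-0.152,0.05,-0.4, -0.035,-0.19,0.062,-0.5]' >/dev/null
python3 -c "
from h import *
to(.2,.47,.3)"
```

```text
t 3.48 q [0.675, -0.3, -0.814, 1.826, -0.517, 1.581, -0.758] p [0.3608, 0.2294, 0.3067] r 0.428
tool z [-0.084, 0.289, -0.954] tilt_out 5.02 tilt_tan 16.85 xax [0.619, 0.765, 0.177] yax [0.781, -0.576, -0.243]
F [0.7, 0.7, -0.2] op 0.0858
shift [0.083, -0.262, 0.089]
```

```bash
python3 -c "
from h import *
to(.33,.42,.3)"; python3 -m pendant '[0.02,-0.02,0.01,-0.08, 0.04,-0.045,0.02,-0.16, 0.07,-0.075,0.03,-0.24, 0.1,-0.105,0.045,-0.32, 0.12,-0.13,0.055,-0.36]' >/dev/null
python3 -c "
from h import *
to(.1,.47,.28)"
```

```text
t 3.48 q [0.675, -0.3, -0.814, 1.826, -0.517, 1.581, -0.758] p [0.3608, 0.2294, 0.3067] r 0.428
tool z [-0.084, 0.289, -0.954] tilt_out 5.02 tilt_tan 16.85 xax [0.619, 0.765, 0.177] yax [0.781, -0.576, -0.243]
F [0.7, 0.7, -0.2] op 0.0858
shift [0.126, -0.132, 0.064]
t 3.9 q [0.554, -0.157, -1.162, 1.706, -0.438, 1.409, -0.853] p [0.328, 0.4141, 0.307] r 0.528
tool z [-0.083, 0.288, -0.954] tilt_out 10.38 tilt_tan 14.33 xax [0.3, 0.92, 0.252] yax [0.95, -0.266, -0.163]
F [1.1, 0.3, -2.1] op 0.0856
shift [-0.024, -0.227, 0.061]
```

```bash
python3 -m pendant '[-0.004,-0.038,0.01,0, -0.008,-0.076,0.02,0, -0.012,-0.114,0.03,0, -0.016,-0.152,0.04,0, -0.02,-0.19,0.05,0]' >/dev/null
python3 -c "
from h import *
to(.05,.37,.28)"
```

```text
t 4.32 q [-0.091, -0.298, -0.76, 1.865, -0.469, 1.346, -1.068] p [0.1931, 0.4474, 0.2916] r 0.487
tool z [-0.08, 0.287, -0.955] tilt_out 13.64 tilt_tan 11.12 xax [0.301, 0.92, 0.251] yax [0.95, -0.267, -0.16]
F [0.3, 1.4, -1.2] op 0.0855
shift [-0.117, -0.113, 0.0]
```

```bash
python3 -m pendant '[-0.03,-0.025,0,0, -0.06,-0.05,0,0, -0.09,-0.075,0,0, -0.12,-0.1,0,0, -0.15,-0.12,0,0]' >/dev/null
python3 -c "
from h import *
to(.03,.2,.28)"
```

```text
t 4.73 q [-0.842, -0.301, -0.206, 1.934, -0.285, 1.301, -1.292] p [0.159, 0.4301, 0.2923] r 0.459
tool z [-0.081, 0.283, -0.956] tilt_out 13.94 tilt_tan 10.32 xax [0.301, 0.921, 0.247] yax [0.95, -0.268, -0.16]
F [-0.0, -0.3, 1.1] op 0.0853
shift [-0.254, -0.059, -0.043]
```

```bash
for k in 1 2; do python3 -m pendant '[-0.04,-0.01,0,0, -0.08,-0.02,0,0, -0.12,-0.03,0,0, -0.16,-0.04,0,0, -0.2,-0.05,0,0]' >/dev/null
python3 -c "
from h import *
to(.03,.2,.28)"; done
```

```text
t 5.15 q [-0.939, -0.301, -0.194, 2.122, -0.291, 1.226, -1.323] p [0.1033, 0.3892, 0.1916] r 0.403
tool z [-0.15, 0.182, -0.972] tilt_out 8.06 tilt_tan 11.19 xax [0.288, 0.948, 0.133] yax [0.946, -0.26, -0.195]
F [-29.0, 8.2, -2.2] op 0.0853
shift [-0.189, -0.037, -0.109]
t 5.57 q [-1.116, -0.302, -0.043, 2.229, -0.286, 1.192, -1.355] p [0.0753, 0.3545, 0.1426] r 0.362
tool z [-0.214, 0.133, -0.968] tilt_out 5.03 tilt_tan 13.76 xax [0.303, 0.951, 0.063] yax [0.929, -0.28, -0.244]
F [1.9, -0.5, 0.7] op 0.0854
shift [-0.152, -0.032, -0.144]
```

```bash
python3 -c "
from h import *
to(.12,.37,.28);to(.1,.15,.28)"
```

```text
t 5.57 q [-1.116, -0.302, -0.043, 2.229, -0.286, 1.192, -1.355] p [0.0753, 0.3545, 0.1426] r 0.362
tool z [-0.214, 0.133, -0.968] tilt_out 5.03 tilt_tan 13.76 xax [0.303, 0.951, 0.063] yax [0.929, -0.28, -0.244]
F [1.9, -0.5, 0.7] op 0.0854
shift [0.037, 0.004, -0.141]
t 5.57 q [-1.116, -0.302, -0.043, 2.229, -0.286, 1.192, -1.355] p [0.0753, 0.3545, 0.1426] r 0.362
tool z [-0.214, 0.133, -0.968] tilt_out 5.03 tilt_tan 13.76 xax [0.303, 0.951, 0.063] yax [0.929, -0.28, -0.244]
F [1.9, -0.5, 0.7] op 0.0854
shift [-0.178, 0.047, -0.165]
```

```bash
python3 -m pendant '[0.01,0.005,-0.035,0, 0.02,0.01,-0.07,0, 0.03,0.01,-0.105,0, 0.03,0.01,-0.14,0, 0.03,0.01,-0.15,0]' >/dev/null
python3 -c "
from h import *
to(.1,.15,.3)"
```

```text
t 5.98 q [-0.9, -0.302, -0.114, 1.929, -0.289, 1.51, -1.291] p [0.1274, 0.3621, 0.2923] r 0.384
tool z [-0.211, 0.139, -0.968] tilt_out 3.6 tilt_tan 14.19 xax [0.303, 0.95, 0.07] yax [0.929, -0.278, -0.242]
F [-0.6, -0.4, -0.4] op 0.0856
shift [-0.209, 0.032, -0.031]
```

```bash
python3 -c "
from h import *
to(-.04,.40,.31)"; python3 -m pendant '[-0.004,-0.034,0,0, -0.007,-0.068,0,0, -0.011,-0.1,0,0, -0.014,-0.135,0.01,0, -0.018,-0.168,0.018,0]' >/dev/null
python3 -c "
from h import *
to(-.04,.20,.31)"
```

```text
t 5.98 q [-0.9, -0.302, -0.114, 1.929, -0.289, 1.51, -1.291] p [0.1274, 0.3621, 0.2923] r 0.384
tool z [-0.211, 0.139, -0.968] tilt_out 3.6 tilt_tan 14.19 xax [0.303, 0.95, 0.07] yax [0.929, -0.278, -0.242]
F [-0.6, -0.4, -0.4] op 0.0856
shift [-0.013, -0.17, 0.023]
t 6.4 q [-1.497, -0.301, 0.026, 1.908, -0.227, 1.443, -1.755] p [-0.0187, 0.4141, 0.3029] r 0.415
tool z [-0.221, 0.114, -0.969] tilt_out 7.31 tilt_tan 12.54 xax [0.303, 0.952, 0.043] yax [0.927, -0.284, -0.245]
F [-0.2, 0.9, 0.3] op 0.0854
shift [-0.21, 0.039, -0.027]
```

```bash
python3 -m pendant '[-0.038,0.011,-0.01,0, -0.076,0.022,-0.02,0, -0.114,0.033,-0.03,0, -0.152,0.044,-0.04,0, -0.19,0.055,-0.05,0]' >/dev/null
python3 -c "
from h import *
to(-.02,.15,.31)"
```

```text
t 6.82 q [-1.268, -0.301, 0.063, 2.126, -0.422, 1.501, -1.46] p [-0.0181, 0.3241, 0.2221] r 0.325
tool z [-0.454, -0.0, -0.891] tilt_out 1.6 tilt_tan 27.0 xax [0.28, 0.949, -0.143] yax [0.846, -0.314, -0.431]
F [1.2, -0.2, -0.3] op 0.0854
shift [-0.178, 0.015, -0.077]
```

```bash
cat > kin.py <<'E'
import numpy as np, itertools
from scipy.spatial.transform import Rotation as T
from scipy.optimize import least_squares
D=[([1.178,.322,-.07,1.451,.023,1.371,-.057],[.257,-.5966,.2036],[-.001,.001,-1],[.918,.396,0]),
([1.316,-.3,-.19,2.125,-.064,1.365,-.012],[.1372,-.3076,.1793],[-.016,.051,-.999],[.918,.397,.005]),
([1.304,-.301,-.235,2.305,-.128,1.437,-.026],[.1108,-.1787,.1104],[-.087,.292,-.952],[.915,.401,.039]),
([.925,.024,-.885,1.63,-.274,1.597,-1.102],[.4719,.0637,.3104],[-.086,.291,-.953],[.914,.404,.041]),
([.554,-.157,-1.162,1.706,-.438,1.409,-.853],[.328,.4141,.307],[-.083,.288,-.954],[.3,.92,.252]),
([-.9,-.302,-.114,1.929,-.289,1.51,-1.291],[.1274,.3621,.2923],[-.211,.139,-.968],[.303,.95,.07]),
([-1.268,-.301,.063,2.126,-.422,1.501,-1.46],[-.0181,.3241,.2221],[-.454,0,-.891],[.28,.949,-.143])]
def fk(q,S,P):
    h,a,b,L,o1,o2,o3,y0=P
    r=lambda ax,x:T.from_euler(ax,x).as_matrix()
    z=np.array([0,0,1.]);x=np.array([1.,0,0])
    R=r('z',S[0]*q[0])@r('y',q[1]); p=h*z
    R2=R@r('z',S[1]*q[2]); p=p+R2@(a*z+o1*x)
    R3=R2@r('y',q[3])@r('z',S[2]*q[4]); p=p+R3@(b*z+o2*x)
    R4=R3@r('y',q[5])@r('z',S[3]*q[6]+y0); p=p+R3@r('y',q[5])@(L*z+o3*x)
    return p,R4
def res(P,S):
    e=[]
    for q,p,z,x in D:
        pp,R=fk(q,S,P); e+=list(pp-p)+list(.3*(R[:,2]-z))+list(.3*(R[:,0]-x))
    return np.array(e)
if __name__=="__main__":
    best=None
    for S in itertools.product([1,-1],repeat=4):
        for y0 in [0,1.57,3.14,-1.57]:
            s=least_squares(res,[.2,.47,.51,.36,0,0,0,y0],args=(S,))
            if best is None or s.cost<best[0]: best=(s.cost,S,s.x)
    print(best[0],best[1],np.round(best[2],4), np.abs(res(best[2],best[1])).max())
E
python3 kin.py
```

```text
0.001159563171291495 (-1, -1, -1, -1) [ 0.1917  0.4662  0.526   0.3634 -0.0053 -0.041   0.0219  1.5706] 0.02608094782440408
```

```bash
cat > kin2.py <<'E'
from kin import *
def fk(q,P,S=(-1,-1,-1,-1)):
    h,a,b,L=P[:4]; O=np.reshape(P[4:12],(4,2)); y0=P[12]
    r=lambda ax,x:T.from_euler(ax,x).as_matrix()
    v=lambda o,z:np.array([o[0],o[1],z])
    R=r('z',-q[0]); p=np.array([0,0,h])+R@v(O[0],0)
    R=R@r('y',q[1])@r('z',-q[2]); p=p+R@v(O[1],a)
    R=R@r('y',q[3])@r('z',-q[4]); p=p+R@v(O[2],b)
    R=R@r('y',q[5])@r('z',-q[6]); p=p+R@v(O[3],L)
    return p,R@r('z',y0)
def res(P):
    e=[]
    for q,p,z,x in D:
        pp,R=fk(q,P); e+=list(pp-p)+list(.3*(R[:,2]-z))+list(.3*(R[:,0]-x))
    return np.r_[e,.02*P[4:12]]
s=least_squares(res,[.19,.466,.526,.363]+[0]*8+[1.5706])
P=s.x
if __name__=="__main__":
    print(s.cost,np.round(P,4)); print(np.round(np.reshape(res(P)[:63],(7,9)),4))
E
python3 kin2.py
```

```text
5.525494608176482e-07 [ 2.4880e-01  4.6780e-01  5.1290e-01  3.8630e-01  1.0000e-04 -1.5700e-02
  2.0000e-04 -9.8000e-03 -3.0000e-04 -9.0000e-04  1.0000e-04  1.0000e-04
  1.5706e+00]
[[ 0.     -0.      0.     -0.      0.0001  0.      0.0001 -0.0001 -0.0001]
 [-0.0001  0.      0.0002 -0.     -0.      0.0001 -0.0001  0.      0.0001]
 [ 0.      0.     -0.0002 -0.0001  0.0001 -0.0001  0.0001 -0.0002 -0.    ]
 [-0.      0.0001 -0.0002 -0.      0.0003  0.0001 -0.0001  0.0001  0.0001]
 [ 0.0001 -0.0001  0.0001  0.0002  0.0003  0.0001  0.0002 -0.0001  0.0002]
 [-0.     -0.     -0.      0.0002 -0.0001  0.0001 -0.0002  0.0002  0.0001]
 [ 0.      0.      0.     -0.0003 -0.0001  0.0002 -0.      0.0001 -0.0001]]
```

```bash
cat > sim.py <<'E'
from kin2 import *
lo=np.array([-2.86,-.3,-1.38,.06,-1.56,.09,-2.69]);hi=np.array([2.86,2.09,1.24,2.45,4.7,2.05,2.69])
V=.7*np.array([2.57,2.57,3.14,3.14,3.14,3.14,3.14])/12
def err(q,p,R,w):
    pp,RR=fk(q,P); return np.r_[p-pp, w*T.from_matrix(R@RR.T).as_rotvec()]
def jac(q,w):
    J=np.zeros((6,7)); p0,R0=fk(q,P)
    for i in range(7):
        d=np.array(q,float); d[i]+=1e-5; p1,R1=fk(d,P); J[:3,i]=(p1-p0)/1e-5; J[3:,i]=w*T.from_matrix(R1@R0.T).as_rotvec()/1e-5
    return J
def ik_dls(q,p,R,w=1,lam=.05,n=20):
    q=np.array(q,float)
    for _ in range(n):
        e=err(q,p,R,w);J=jac(q,w); q=np.clip(q+J.T@np.linalg.solve(J@J.T+lam**2*np.eye(6),e),lo,hi)
    return q
def ik_bls(q,p,R,w=1,eps=.01):
    q=np.clip(q,lo+1e-6,hi-1e-6); q0=q.copy()
    return least_squares(lambda x:np.r_[err(x,p,R,w),eps*(x-q0)],q,bounds=(lo,hi)).x
def call(q,rows,ik,**k):
    q=np.clip(np.array(q,float),lo,hi); p0,R0=fk(q,P)
    for x,y,z,t in np.reshape(rows,(-1,4)):
        pt=p0+R0@[x,y,z]; Rt=R0@T.from_euler('z',t).as_matrix()
        p,R=fk(q,P); d=pt-p; rv=T.from_matrix(Rt@R.T).as_rotvec()
        s=min(1,.0417/max(np.linalg.norm(d),1e-9)); s2=min(1,.125/max(np.linalg.norm(rv),1e-9)); s=min(s,s2) if k.get('tie') else s
        pt=p+d*s; Rt=T.from_rotvec(rv*(s if k.get('tie') else s2)).as_matrix()@R
        kk={a:b for a,b in k.items() if a!='tie'}
        qn=ik(q,pt,Rt,**kk); dq=qn-q; f=max(1,np.max(np.abs(dq)/V)); q=q+dq/f
    return q
Tn=[([-1.497,-.301,.026,1.908,-.227,1.443,-1.755],[-0.038,0.011,-0.01,0, -0.076,0.022,-0.02,0, -0.114,0.033,-0.03,0, -0.152,0.044,-0.04,0, -0.19,0.055,-0.05,0],[-1.268,-.301,.063,2.126,-.422,1.501,-1.46]),
([1.254,-.302,-.177,2.234,-.107,1.386,-.007],[0,-0.04,-0.02,0, 0,-0.08,-0.03,0, 0,-0.12,-0.03,0, 0,-0.16,-0.03,0, 0,-0.2,-0.03,0],[1.304,-.301,-.235,2.305,-.128,1.437,-.026]),
([-.939,-.301,-.194,2.122,-.291,1.226,-1.323],[-0.04,-0.01,0,0, -0.08,-0.02,0,0, -0.12,-0.03,0,0, -0.16,-0.04,0,0, -0.2,-0.05,0,0],[-1.116,-.302,-.043,2.229,-.286,1.192,-1.355]),
([.554,-.157,-1.162,1.706,-.438,1.409,-.853],[-0.004,-0.038,0.01,0, -0.008,-0.076,0.02,0, -0.012,-0.114,0.03,0, -0.016,-0.152,0.04,0, -0.02,-0.19,0.05,0],[-.091,-.298,-.76,1.865,-.469,1.346,-1.068]),
([-.091,-.298,-.76,1.865,-.469,1.346,-1.068],[-0.03,-0.025,0,0, -0.06,-0.05,0,0, -0.09,-0.075,0,0, -0.12,-0.1,0,0, -0.15,-0.12,0,0],[-.842,-.301,-.206,1.934,-.285,1.301,-1.292]),
([-.9,-.302,-.114,1.929,-.289,1.51,-1.291],[-0.004,-0.034,0,0, -0.007,-0.068,0,0, -0.011,-0.1,0,0, -0.014,-0.135,0.01,0, -0.018,-0.168,0.018,0],[-1.497,-.301,.026,1.908,-.227,1.443,-1.755])]
if __name__=="__main__":
    for name,ik,ks in [("dls",ik_dls,[dict(w=w,lam=l,n=n) for w in(.3,1) for l in (.02,.1) for n in(1,5,20)]),("bls",ik_bls,[dict(w=w,eps=e) for w in(.1,.3,1) for e in(.003,.03)])]:
        for k in ks:
            o=[np.abs(call(a,r,ik,**k)-b).max() for a,r,b in Tn]; print(name,k,np.round(o,3))
E
python3 sim.py
```

```text
dls {'w': 0.3, 'lam': 0.02, 'n': 1} [0.265 0.331 0.229 0.351 0.607 0.482]
dls {'w': 0.3, 'lam': 0.02, 'n': 5} [0.231 0.389 0.311 0.111 0.336 0.453]
dls {'w': 0.3, 'lam': 0.02, 'n': 20} [0.172 0.39  0.308 0.032 0.23  0.376]
dls {'w': 0.3, 'lam': 0.1, 'n': 1} [0.265 0.278 0.21  0.399 0.616 0.485]
dls {'w': 0.3, 'lam': 0.1, 'n': 5} [0.228 0.346 0.286 0.141 0.367 0.455]
dls {'w': 0.3, 'lam': 0.1, 'n': 20} [0.162 0.346 0.283 0.035 0.205 0.383]
dls {'w': 1, 'lam': 0.02, 'n': 1} [0.265 0.33  0.227 0.351 0.607 0.482]
dls {'w': 1, 'lam': 0.02, 'n': 5} [0.231 0.389 0.31  0.111 0.335 0.453]
dls {'w': 1, 'lam': 0.02, 'n': 20} [0.173 0.39  0.306 0.032 0.231 0.376]
dls {'w': 1, 'lam': 0.1, 'n': 1} [0.26  0.256 0.18  0.387 0.612 0.486]
dls {'w': 1, 'lam': 0.1, 'n': 5} [0.225 0.331 0.256 0.121 0.347 0.454]
dls {'w': 1, 'lam': 0.1, 'n': 20} [0.17  0.331 0.252 0.031 0.227 0.379]
bls {'w': 0.1, 'eps': 0.003} [0.407 0.393 0.393 0.017 0.085 0.175]
bls {'w': 0.1, 'eps': 0.03} [0.425 0.391 0.393 0.171 0.285 0.403]
bls {'w': 0.3, 'eps': 0.003} [0.251 0.146 0.118 0.017 0.04  0.17 ]
bls {'w': 0.3, 'eps': 0.03} [0.252 0.145 0.118 0.039 0.062 0.263]
bls {'w': 1, 'eps': 0.003} [0.25  0.088 0.117 0.017 0.02  0.183]
bls {'w': 1, 'eps': 0.03} [0.25  0.088 0.118 0.026 0.045 0.23 ]
```

```bash
cat > s2.py <<'E'
from sim import *
for k in [dict(w=w,eps=e,tie=t) for w in(.2,.4,.6) for e in(.001,.006) for t in (0,1)]:
    print("bls",k,np.round([np.abs(call(a,r,ik_bls,**k)-b).max() for a,r,b in Tn],3))
for k in [dict(w=w,lam=l,n=150) for w in(.3,) for l in(.05,.2)]:
    print("dls",k,np.round([np.abs(call(a,r,ik_dls,**k)-b).max() for a,r,b in Tn],3))
def ik_act(q,p,R,w=1,lam=.03,n=30):
    q=np.clip(np.array(q,float),lo,hi)
    for _ in range(n):
        e=err(q,p,R,w);J=jac(q,w); fr=np.ones(7,bool)
        for _ in range(4):
            Jf=J[:,fr]; d=np.zeros(7); d[fr]=Jf.T@np.linalg.solve(Jf@Jf.T+lam**2*np.eye(6),e)
            bad=fr&(((q+d)<lo-1e-9)|((q+d)>hi+1e-9))
            if not bad.any(): break
            fr&=~bad
        q=np.clip(q+d,lo,hi)
    return q
for k in [dict(w=w,lam=l,n=n,tie=t) for w in(.3,1) for l in(.01,.05,.2) for n in (3,30) for t in (0,1)]:
    print("act",k,np.round([np.abs(call(a,r,ik_act,**k)-b).max() for a,r,b in Tn],3))
E
python3 s2.py
```

```text
bls {'w': 0.2, 'eps': 0.001, 'tie': 0} [0.291 0.28  0.274 0.017 0.06  0.169]
bls {'w': 0.2, 'eps': 0.001, 'tie': 1} [0.311 0.29  0.285 0.017 0.062 0.169]
bls {'w': 0.2, 'eps': 0.006, 'tie': 0} [0.293 0.28  0.273 0.017 0.064 0.176]
bls {'w': 0.2, 'eps': 0.006, 'tie': 1} [0.313 0.29  0.285 0.017 0.069 0.176]
bls {'w': 0.4, 'eps': 0.001, 'tie': 0} [0.253 0.093 0.116 0.017 0.025 0.168]
bls {'w': 0.4, 'eps': 0.001, 'tie': 1} [0.251 0.15  0.128 0.017 0.027 0.168]
bls {'w': 0.4, 'eps': 0.006, 'tie': 0} [0.253 0.093 0.116 0.017 0.024 0.171]
bls {'w': 0.4, 'eps': 0.006, 'tie': 1} [0.251 0.15  0.128 0.017 0.028 0.171]
bls {'w': 0.6, 'eps': 0.001, 'tie': 0} [0.252 0.091 0.117 0.017 0.02  0.171]
bls {'w': 0.6, 'eps': 0.001, 'tie': 1} [0.253 0.094 0.116 0.017 0.024 0.17 ]
bls {'w': 0.6, 'eps': 0.006, 'tie': 0} [0.252 0.091 0.117 0.017 0.022 0.173]
bls {'w': 0.6, 'eps': 0.006, 'tie': 1} [0.253 0.094 0.116 0.017 0.025 0.173]
dls {'w': 0.3, 'lam': 0.05, 'n': 150} [0.217 0.381 0.3   0.003 0.102 0.211]
dls {'w': 0.3, 'lam': 0.2, 'n': 150} [0.211 0.259 0.218 0.013 0.08  0.228]
act {'w': 0.3, 'lam': 0.0
[... 1270 characters left out ...]
e': 1} [0.475 0.111 0.316 0.017 0.301 0.616]
act {'w': 1, 'lam': 0.05, 'n': 3, 'tie': 0} [0.25  0.088 0.117 0.006 0.027 0.202]
act {'w': 1, 'lam': 0.05, 'n': 3, 'tie': 1} [0.251 0.091 0.117 0.006 0.029 0.202]
act {'w': 1, 'lam': 0.05, 'n': 30, 'tie': 0} [0.25  0.088 0.117 0.002 0.02  0.182]
act {'w': 1, 'lam': 0.05, 'n': 30, 'tie': 1} [0.251 0.091 0.116 0.001 0.024 0.182]
act {'w': 1, 'lam': 0.2, 'n': 3, 'tie': 0} [0.248 0.088 0.145 0.206 0.285 0.427]
act {'w': 1, 'lam': 0.2, 'n': 3, 'tie': 1} [0.249 0.091 0.143 0.21  0.292 0.427]
act {'w': 1, 'lam': 0.2, 'n': 30, 'tie': 0} [0.25  0.088 0.118 0.012 0.039 0.223]
act {'w': 1, 'lam': 0.2, 'n': 30, 'tie': 1} [0.251 0.091 0.117 0.013 0.041 0.223]
```

```bash
cat > plan.py <<'E'
from sim import *
import sys
yaw=np.radians(-17.7)
Ro=T.from_euler('z',yaw).as_matrix()
dish=np.array([.455,.24])
def frame(y,z): # tool frame from y axis,z axis
    return np.c_[np.cross(y,z),y,z]
def multi(p,R,n=30,seed=0,q0=None):
    rng=np.random.default_rng(seed); best=[]
    for i in range(n):
        q=q0 if (i==0 and q0 is not None) else lo+(hi-lo)*rng.random(7)
        s=least_squares(err,np.clip(q,lo+1e-3,hi-1e-3),args=(p,R,.3),bounds=(lo,hi))
        best.append((2*s.cost,s.x))
    best.sort(key=lambda t:t[0]); return best[0]
def setup(opt,beta,dyaw=0.,c=np.array([.468,-.07])):
    d=np.array([1.,0,0]) if opt=='A' else np.array([0,1.,0])
    Rw=T.from_euler('z',yaw+dyaw).as_matrix()
    a=np.cos(beta)*np.array([0,0,1])+np.sin(beta)*d
    y=np.array([0,1.,0]) if opt=='A' else np.array([1.,0,0])
    return Rw, Rw@frame(y,-Rw.T@Rw@a), Rw@a
def pour(opt,beta,phi,dyaw=0.,off=.03,zl=.055,Rw=None):
    Rw,Rt,a=setup(opt,beta,dyaw)
    psi=phi if opt=='A' else -phi
    Q=T.from_rotvec(a*psi).as_matrix(); Rp=Q@Rw
    u=Rp.T@[0,0,1]; tilt=np.degrees(np.arccos(u[2])); dirn=np.degrees(np.arctan2(-u[1],-u[0]))
    m=Rp@np.array([-1,-1,0]); h=m[:2]/np.linalg.norm(m[:2])
    lip=np.r_[dish-off*h,zl]
    G=lip-Rp@np.array([-.052,-.052,.006-.066])
    Rtp=Q@Rt
    return G,Rtp,G+Rtp[:,2]*.019,tilt,dirn,np.degrees(np.arctan2(h[1],h[0])),Rp
if __name__=="__main__":
  for opt in 'AB':
   for fl in (0,1):
    for dyaw in (0,-.31 if opt=='A' else 0):
     be=np.radians(27); Rw,Rt,a=setup(opt,be,dyaw); F=T.from_euler('z',np.pi*fl).as_matrix()
     g=np.array([.468,-.07,.066])+Rt[:,2]*.019
     e,q=multi(g,Rt@F); print(opt,fl,dyaw,"grasp",e,np.round(q,2))
     for phi in (.85,1.7):
        G,Rp,tcp,ti,di,hd,_=pour(opt,be,phi,dyaw); e,q=multi(tcp,Rp@F); print("   pour",phi,round(ti,1),round(di,1),"head",round(hd),"tcp",np.round(tcp,3),e,np.round(q,2))
E
python3 plan.py
```

```text
Still running in the background as job /tmp/bash_jobs.1000/d1aac6ff7ee0 (pid 1158). You'll get a notice when it ends.
```

```bash
cat /tmp/bash_jobs.1000/d1aac6ff7ee0/stdout; nproc; uptime
```

```text
A 0 0 grasp 1.4237375711035425e-17 [ 0.39  0.47 -0.3   1.67  0.04  1.47  1.34]
   pour 0.85 21.6 -112.0 head -110 tcp [0.483 0.314 0.119] 1.028893685218603e-17 [ 0.22  0.71 -0.97  1.43  0.18  1.54  1.39]
   pour 1.7 39.9 -135.4 head -62 tcp [0.424 0.285 0.131] 7.464023680434252e-22 [-0.6   0.37  0.23  1.64 -0.37  1.53  2.68]
A 0 -0.31 grasp 7.829768578566818e-19 [ 0.92  0.62 -0.9   1.69  0.21  1.46  0.9 ]
   pour 0.85 21.6 -112.0 head -128 tcp [0.504 0.302 0.119] 2.19354485594298e-20 [-0.65  0.48  0.42  1.54 -0.54  1.51  1.69]
   pour 1.7 39.9 -135.4 head -80 tcp [0.439 0.292 0.131] 9.830591846181157e-17 [-0.11  0.34 -0.3   1.68 -0.31  1.4   2.34]
A 1 0 grasp 1.1097698786459596e-22 [-0.63  0.71  1.07  1.71 -0.53  1.59 -1.27]
   pour 0.85 21.6 -112.0 head -110 tcp [0.483 0.314 0.119] 7.525620142055677e-20 [ 0.27  0.77 -1.08  1.43  0.25  1.55 -1.81]
   pour 1.7 39.9 -135.4 head -62 tcp [0.424 0.285 0.131] 3.2951879545100393e-17 [ 0.5   0.83 -1.38  1.6   0.38  1.56 -1.1 ]
A 1 -0.31 grasp 5.118163783323389e-21 [ 0.83  0.56 -0.78  1.69  0.14  1.44 -2.18]
   pour 0.85 21.6 -112.0 head -128
[... 877 characters left out ...]
498168121658204e-18 [ 0.55  0.39 -0.88  1.94  0.68  1.34  2.2 ]
   pour 0.85 21.6 -158.0 head 165 tcp [0.531 0.22  0.119] 1.581421633719346e-17 [-0.89  0.52  0.37  1.47  0.13  1.54  1.42]
   pour 1.7 39.9 -134.6 head 116 tcp [0.473 0.189 0.131] 5.758361197648665e-22 [-0.91  0.38  0.35  1.64  0.17  1.51  0.52]
B 1 0 grasp 6.498168121658204e-18 [ 0.55  0.39 -0.88  1.94  0.68  1.34  2.2 ]
   pour 0.85 21.6 -158.0 head 165 tcp [0.531 0.22  0.119] 1.581421633719346e-17 [-0.89  0.52  0.37  1.47  0.13  1.54  1.42]
   pour 1.7 39.9 -134.6 head 116 tcp [0.473 0.189 0.131] 5.758361197648665e-22 [-0.91  0.38  0.35  1.64  0.17  1.51  0.52]
4
 00:12:50 up 24 min,  0 users,  load average: 0.61, 0.86, 0.62
```

```bash
kill -- -$(cat /tmp/bash_jobs.1000/d1aac6ff7ee0/pid); cat > fast.py <<'E'
import re
s=open('kin2.py').read()
s=s.replace("    r=lambda ax,x:T.from_euler(ax,x).as_matrix()\n    v=","    r=rot\n    v=")
s=s.replace("def fk(","import math\ndef rot(ax,x):\n    c,s_=math.cos(x),math.sin(x)\n    return np.array([[c,-s_,0],[s_,c,0],[0,0,1]]) if ax=='z' else np.array([[c,0,s_],[0,1,0],[-s_,0,c]])\ndef fk(",1)
open('kin2.py','w').write(s)
s=open('plan.py').read().replace("n=30,seed","n=8,seed")
s=s.replace("bounds=(lo,hi))\n        best","bounds=(lo,hi),max_nfev=60)\n        best")
open('plan.py','w').write(s)
E
python3 fast.py; export OMP_NUM_THREADS=1; time timeout 400 python3 -u plan.py
```

```text
A 0 0 grasp 2.1116800447009672e-16 [ 0.27  0.46 -0.16  1.68 -0.02  1.47  1.38]
   pour 0.85 21.6 -112.0 head -110 tcp [0.483 0.314 0.119] 7.746633607923268e-22 [-0.97  0.62  0.8   1.48 -0.65  1.67  2.02]
   pour 1.7 39.9 -135.4 head -62 tcp [0.424 0.285 0.131] 7.604126623781914e-07 [-0.52  0.36  0.12  1.63 -0.34  1.52  2.65]
A 0 -0.31 grasp 2.2257027914138317e-16 [-0.56  0.69  1.07  1.74 -0.62  1.59  1.66]
   pour 0.85 21.6 -112.0 head -128 tcp [0.504 0.302 0.119] 5.37958441822922e-15 [ 0.3   0.64 -0.92  1.5   0.06  1.42  1.23]
   pour 1.7 39.9 -135.4 head -80 tcp [0.439 0.292 0.131] 4.837920964130321e-08 [-0.39  0.32  0.04  1.69 -0.4   1.43  2.42]
A 1 0 grasp 1.1520642197493815e-07 [ 1.05  0.98 -1.37  1.65  0.65  1.7  -2.34]
   pour 0.85 21.6 -112.0 head -110 tcp [0.483 0.314 0.119] 3.993762149098497e-17 [ 0.37  0.97 -1.37  1.43  0.5   1.63 -1.99]
   pour 1.7 39.9 -135.4 head -62 tcp [0.424 0.285 0.131] 1.477390324467797e-21 [ 0.5   0.83 -1.38  1.6   0.37  1.56 -1.1 ]
A 1 -0.31 grasp 1.1049954881440589e-17 [-0.13  0.46  0.45  1.73 -0.33  1.46 -1.76]
   pour 0.85 21.6 -112.0 head -12
[... 903 characters left out ...]
-0.96  0.33  0.83  2.    0.21  1.13  2.57]
   pour 0.85 21.6 -158.0 head 165 tcp [0.531 0.22  0.119] 3.3715188181555243e-15 [-0.84  0.52  0.3   1.47  0.15  1.54  1.4 ]
   pour 1.7 39.9 -134.6 head 116 tcp [0.473 0.189 0.131] 1.7596342460287403e-18 [-0.7   0.36  0.08  1.63  0.25  1.53  0.46]
B 1 0 grasp 4.5803479745245986e-05 [-0.96  0.33  0.83  2.    0.21  1.13  2.57]
   pour 0.85 21.6 -158.0 head 165 tcp [0.531 0.22  0.119] 3.3715188181555243e-15 [-0.84  0.52  0.3   1.47  0.15  1.54  1.4 ]
   pour 1.7 39.9 -134.6 head 116 tcp [0.473 0.189 0.131] 1.7596342460287403e-18 [-0.7   0.36  0.08  1.63  0.25  1.53  0.46]bash: kill: (-1158) - No such process

real	0m48.785s
user	0m47.953s
sys	0m0.125s
```

```bash
cat > slide.py <<'E'
import numpy as np
from scipy.spatial.transform import Rotation as T
def run(opt,beta,rate,pos,rad,mu=.15,phimax=97,quad=(1,-1)):
    beta=np.radians(beta); d=np.array([1.,0,0]) if opt=='A' else np.array([0,1.,0])
    a=np.r_[0,0,np.cos(beta)]+np.sin(beta)*d; sg=1 if opt=='A' else -1
    p=np.array(pos,float)/1000; v=np.zeros(2); dt=1e-3; n=np.array(quad)/np.sqrt(2); mx=-1
    for k in range(3000):
        phi=np.radians(min(phimax,rate*k*dt))*sg
        u=T.from_rotvec(-a*phi).apply([0,0,1.]); g=-9.81*u[:2].copy(); N=9.81*u[2]
        if p@n+rad>.0575: g-= n*N*np.tan(np.radians(7))
        sp=np.linalg.norm(v)
        if sp<1e-4 and np.linalg.norm(g)<mu*N: v*=0
        else:
            f=mu*N*(v/sp if sp>1e-4 else g/np.linalg.norm(g)); v2=v+(g-f)*dt
            v=v2
        p=p+v*dt
        for i in (0,1):
            lo,hi=(.0015+rad,.067-rad)
            c=p[i]*quad[i]
            if c<lo: p[i]=lo*quad[i]; v[i]=0
            wall = abs(p[1-i])<.037   # outer wall exists
            if c>hi and wall: p[i]=hi*quad[i]; v[i]=0
        mx=max(mx,p@n)
        if p@n>.0735: return "OUT",np.round(p*1000),round(np.degrees(phi))
    return np.round(p*1000),"maxn",round(mx*1000),"limit 73"
if __name__=="__main__":
    for b in (22,25,27,30):
      for rate in (30,60,85):
        for mu in (.1,.15):
          print(b,rate,mu,run('A',b,rate,(44,-26),.009,mu),run('A',b,rate,(22,-18),.009,mu),"B",run('B',b,rate,(-41,19),.009,mu,quad=(-1,1)),run('B',b,rate,(-18,26),.009,mu,quad=(-1,1)))
E
python3 slide.py
```

```text
22 30 0.1 (array([ 10., -58.]), 'maxn', 49, 'limit 73') (array([ 10., -58.]), 'maxn', 51, 'limit 73') B (array([-58.,  10.]), 'maxn', 51, 'limit 73') (array([-58.,  10.]), 'maxn', 53, 'limit 73')
22 30 0.15 (array([ 10., -58.]), 'maxn', 49, 'limit 73') (array([ 10., -58.]), 'maxn', 49, 'limit 73') B (array([-58.,  10.]), 'maxn', 50, 'limit 73') (array([-58.,  10.]), 'maxn', 51, 'limit 73')
22 60 0.1 (array([ 10., -58.]), 'maxn', 49, 'limit 73') (array([ 10., -58.]), 'maxn', 50, 'limit 73') B (array([-58.,  10.]), 'maxn', 51, 'limit 73') (array([-58.,  10.]), 'maxn', 52, 'limit 73')
22 60 0.15 (array([ 10., -58.]), 'maxn', 49, 'limit 73') (array([ 10., -58.]), 'maxn', 48, 'limit 73') B (array([-58.,  10.]), 'maxn', 50, 'limit 73') (array([-58.,  10.]), 'maxn', 50, 'limit 73')
22 85 0.1 (array([ 10., -58.]), 'maxn', 49, 'limit 73') (array([ 10., -58.]), 'maxn', 49, 'limit 73') B (array([-58.,  10.]), 'maxn', 51, 'limit 73') (array([-58.,  10.]), 'maxn', 51, 'limit 73')
22 85 0.15 (array([ 10., -58.]), 'maxn', 49, 'limit 73') (array([ 10., -58.]), 'maxn', 48, 'limit 73') B (array([-58.,
[... 2915 characters left out ...]
 51, 'limit 73') B (array([-58.,  10.]), 'maxn', 52, 'limit 73') (array([-58.,  10.]), 'maxn', 54, 'limit 73')
30 60 0.15 (array([ 10., -58.]), 'maxn', 54, 'limit 73') (array([ 10., -58.]), 'maxn', 50, 'limit 73') B (array([-58.,  10.]), 'maxn', 51, 'limit 73') (array([-58.,  10.]), 'maxn', 52, 'limit 73')
30 85 0.1 (array([ 10., -58.]), 'maxn', 52, 'limit 73') (array([ 10., -58.]), 'maxn', 51, 'limit 73') B (array([-58.,  10.]), 'maxn', 52, 'limit 73') (array([-58.,  10.]), 'maxn', 53, 'limit 73')
30 85 0.15 (array([ 10., -58.]), 'maxn', 54, 'limit 73') (array([ 10., -58.]), 'maxn', 49, 'limit 73') B (array([-58.,  10.]), 'maxn', 51, 'limit 73') (array([-58.,  10.]), 'maxn', 52, 'limit 73')
```

```bash
cat > sim3.py <<'E'
from s2lib import *
from cell import monitor
q0=monitor.read_state()["joints"]
dirs={}
for az in range(0,360,45):
    for el in (-20,0,45):
        dirs[(az,el)]=np.array([np.cos(np.radians(az))*np.cos(np.radians(el)),np.sin(np.radians(az))*np.cos(np.radians(el)),np.sin(np.radians(el))])
dirs[(0,90)]=np.array([0,0,1.])
for k,d in dirs.items():
    q=q0.copy(); out=[]
    for c in range(3):
        R=fk(q,P)[1]; l=R.T@d; rows=np.concatenate([np.r_[.04*(i+1)*l,0] for i in range(5)])
        q=call(q,rows,ik_act,w=1,lam=.05,n=6); p,R=fk(q,P); out.append((np.round(R[:2,2],2).tolist(),np.round(p,2).tolist()))
    print(k,out)
E
python3 - <<'E'
s=open('s2.py').read(); i=s.index("def ik_act"); j=s.index("for k in [dict(w=w,lam=l,n=n,tie")
open('s2lib.py','w').write("from sim import *\n"+s[i:j])
E
time timeout 500 python3 sim3.py
```

```text
(0, -20) [([-0.45, -0.0], [0.17, 0.32, 0.15]), ([-0.45, -0.0], [0.36, 0.32, 0.08]), ([-0.45, -0.0], [0.55, 0.32, 0.02])]
(0, 0) [([-0.45, -0.0], [0.18, 0.32, 0.22]), ([-0.45, -0.0], [0.38, 0.32, 0.22]), ([-0.45, -0.0], [0.58, 0.32, 0.22])]
(0, 45) [([-0.45, -0.0], [0.12, 0.32, 0.36]), ([-0.45, 0.01], [0.24, 0.33, 0.45]), ([-0.44, -0.01], [0.27, 0.35, 0.44])]
(45, -20) [([-0.45, -0.0], [0.11, 0.46, 0.15]), ([-0.45, -0.0], [0.25, 0.59, 0.08]), ([-0.45, -0.0], [0.38, 0.72, 0.02])]
(45, 0) [([-0.45, -0.0], [0.12, 0.47, 0.22]), ([-0.45, -0.0], [0.26, 0.61, 0.22]), ([-0.45, -0.0], [0.38, 0.73, 0.22])]
(45, 45) [([-0.45, -0.0], [0.08, 0.42, 0.36]), ([-0.45, -0.02], [0.16, 0.51, 0.47]), ([-0.45, -0.02], [0.18, 0.55, 0.48])]
(90, -20) [([-0.45, -0.0], [-0.02, 0.51, 0.15]), ([-0.45, -0.0], [-0.02, 0.7, 0.08]), ([-0.45, -0.0], [-0.02, 0.89, 0.02])]
(90, 0) [([-0.45, -0.0], [-0.02, 0.52, 0.22]), ([-0.45, -0.0], [-0.02, 0.72, 0.22]), ([-0.46, -0.0], [-0.02, 0.9, 0.22])]
(90, 45) [([-0.45, -0.0], [-0.02, 0.47, 0.36]), ([-0.45, -0.0], [-0.02, 0.61, 0.5]), ([-0.46, 0.01], [-0.04, 0.67, 0.54])]
(135,
[... 1329 characters left out ...]
, 0.16]), ([-0.48, -0.02], [0.14, 0.02, 0.14])]
(270, 45) [([-0.46, -0.01], [0.03, 0.3, 0.31]), ([-0.47, -0.02], [0.08, 0.25, 0.42]), ([-0.47, -0.02], [0.1, 0.25, 0.44])]
(315, -20) [([-0.45, -0.0], [0.11, 0.2, 0.16]), ([-0.45, -0.0], [0.24, 0.06, 0.09]), ([-0.45, -0.0], [0.38, -0.07, 0.02])]
(315, 0) [([-0.46, -0.0], [0.11, 0.21, 0.22]), ([-0.46, -0.0], [0.25, 0.07, 0.22]), ([-0.46, -0.0], [0.39, -0.07, 0.22])]
(315, 45) [([-0.46, -0.01], [0.08, 0.26, 0.34]), ([-0.45, -0.0], [0.16, 0.21, 0.41]), ([-0.45, 0.01], [0.22, 0.19, 0.41])]
(0, 90) [([-0.46, -0.0], [-0.01, 0.33, 0.42]), ([-0.45, 0.0], [-0.02, 0.33, 0.54]), ([-0.45, 0.02], [-0.04, 0.36, 0.6])]
real	0m7.590s
user	0m7.947s
sys	0m0.122s
```

```bash
cat > s4.py <<'E'
from s2lib import *
idx=[0,1,2]
for i in idx:
    p,R=fk(Tn[i][2],P); print("real",i,np.round(R[:2,2],3),np.round(p,3))
for nm,ik,k in [("act",ik_act,dict(w=w,lam=l,n=n)) for w in (.1,.2,.3,1) for l in(.005,.05) for n in (2,10)]+[("dls",ik_dls,dict(w=w,lam=l,n=n)) for w in (.3,1) for l in (.05,.2) for n in (5,40)]+[("bls",ik_bls,dict(w=w,eps=.003)) for w in(.1,.15,.2,.3)]:
    o=[]
    for i in idx:
        p,R=fk(call(Tn[i][0],Tn[i][1],ik,**k),P); o+=[np.round(R[:2,2],2).tolist(),np.round(p,2).tolist()]
    print(nm,k,o)
E
python3 s4.py
```

```text
real 0 [-0.455 -0.   ] [-0.018  0.324  0.222]
real 1 [-0.087  0.292] [ 0.111 -0.179  0.11 ]
real 2 [-0.214  0.133] [0.075 0.355 0.143]
act {'w': 0.1, 'lam': 0.005, 'n': 2} [[-0.58, 0.01], [-0.01, 0.3, 0.27], [-0.48, 0.43], [0.04, -0.06, 0.15], [-0.09, -0.29], [0.01, 0.19, 0.06]]
act {'w': 0.1, 'lam': 0.005, 'n': 10} [[-0.6, 0.04], [-0.01, 0.31, 0.29], [-0.58, 0.3], [0.03, -0.07, 0.16], [-0.19, 0.01], [0.05, 0.32, 0.13]]
act {'w': 0.1, 'lam': 0.05, 'n': 2} [[-0.3, -0.33], [-0.01, 0.23, 0.33], [-0.22, 0.57], [0.06, -0.08, 0.19], [-0.36, -0.21], [0.01, 0.23, 0.17]]
act {'w': 0.1, 'lam': 0.05, 'n': 10} [[-0.33, -0.32], [-0.01, 0.23, 0.33], [-0.22, 0.57], [0.06, -0.08, 0.19], [-0.36, -0.21], [0.01, 0.23, 0.17]]
act {'w': 0.2, 'lam': 0.005, 'n': 2} [[-0.29, -0.15], [-0.0, 0.3, 0.32], [-0.15, 0.42], [0.09, -0.15, 0.16], [-0.28, -0.1], [0.03, 0.28, 0.17]]
act {'w': 0.2, 'lam': 0.005, 'n': 10} [[-0.26, -0.05], [-0.01, 0.35, 0.31], [-0.16, 0.46], [0.08, -0.13, 0.18], [-0.18, -0.03], [0.04, 0.32, 0.17]]
act {'w': 0.2, 'lam': 0.05, 'n': 2} [[-0.3, -0.19], [-0.01, 0.29, 0.32], [-0.17, 0.46], [0.0
[... 2325 characters left out ...]
24, 0.07]]
dls {'w': 1, 'lam': 0.2, 'n': 40} [[-0.31, -0.1], [-0.01, 0.3, 0.2], [-0.14, 0.5], [0.07, -0.09, 0.12], [-0.33, -0.09], [0.01, 0.24, 0.07]]
bls {'w': 0.1, 'eps': 0.003} [[-0.33, -0.29], [-0.01, 0.24, 0.33], [-0.22, 0.57], [0.06, -0.08, 0.19], [-0.36, -0.21], [0.01, 0.23, 0.17]]
bls {'w': 0.15, 'eps': 0.003} [[-0.31, -0.23], [-0.01, 0.27, 0.32], [-0.2, 0.52], [0.07, -0.11, 0.19], [-0.34, -0.16], [0.02, 0.25, 0.17]]
bls {'w': 0.2, 'eps': 0.003} [[-0.3, -0.16], [-0.0, 0.29, 0.32], [-0.17, 0.46], [0.08, -0.13, 0.18], [-0.3, -0.09], [0.03, 0.28, 0.17]]
bls {'w': 0.3, 'eps': 0.003} [[-0.26, -0.04], [0.0, 0.34, 0.32], [-0.11, 0.34], [0.11, -0.18, 0.16], [-0.23, 0.04], [0.06, 0.33, 0.16]]
```

```bash
cat > wp.py <<'E'
# predict: python3 wp.py x y z turn nrows -> shift in tool axes, sim'd end joints
from s2lib import *
from h import st
import sys
s,R,p=st()
X=np.array([float(v) for v in sys.argv[1:4]]); turn=float(sys.argv[4]) if len(sys.argv)>4 else 0
d=R.T@(X-p); n=max(int(np.ceil(np.linalg.norm(d)/.04)),int(np.ceil(abs(turn)/.12)),1)
print("shift",np.round(d,4).tolist(),"turn",turn,"rows",n,"per row",np.round(d/n,4).tolist(),round(turn/n,3))
q=call(s["joints"],np.concatenate([np.r_[d*(i+1)/n,turn*(i+1)/n] for i in range(n)]),ik_act,w=.3,lam=.03,n=6)
pp,RR=fk(q,P); print("sim q",np.round(q,2).tolist(),"p",np.round(pp,3).tolist(),"z",np.round(RR[:,2],3).tolist())
E
python3 wp.py .33 .3 .28 .5;python3 wp.py .33 .3 .28 .0
```

```text
t 6.82 q [-1.268, -0.301, 0.063, 2.126, -0.422, 1.501, -1.46] p [-0.0181, 0.3241, 0.2221] r 0.325
tool z [-0.454, -0.0, -0.891] tilt_out 1.6 tilt_tan 27.0 xax [0.28, 0.949, -0.143] yax [0.846, -0.314, -0.431]
F [1.2, -0.2, -0.3] op 0.0854
shift [0.0661, 0.277, -0.2098] turn 0.5 rows 9 per row [0.0073, 0.0308, -0.0233] 0.056
sim q [-0.97, 0.18, 0.44, 1.58, -0.31, 1.81, -1.35] p [0.33, 0.3, 0.28] z [-0.455, -0.001, -0.891]
t 6.82 q [-1.268, -0.301, 0.063, 2.126, -0.422, 1.501, -1.46] p [-0.0181, 0.3241, 0.2221] r 0.325
tool z [-0.454, -0.0, -0.891] tilt_out 1.6 tilt_tan 27.0 xax [0.28, 0.949, -0.143] yax [0.846, -0.314, -0.431]
F [1.2, -0.2, -0.3] op 0.0854
shift [0.0661, 0.277, -0.2098] turn 0.0 rows 9 per row [0.0073, 0.0308, -0.0233] 0.0
sim q [-0.99, 0.18, 0.47, 1.58, -0.31, 1.82, -0.84] p [0.33, 0.3, 0.28] z [-0.455, -0.001, -0.891]
```

```bash
python3 -m pendant '[0.008,0.032,-0.024,0, 0.016,0.064,-0.048,0, 0.024,0.096,-0.072,0, 0.031,0.128,-0.096,0, 0.038,0.16,-0.12,0]' >/dev/null; python3 -m pendant '[0.008,0.032,-0.024,0.05, 0.016,0.064,-0.048,0.1, 0.024,0.096,-0.072,0.2, 0.03,0.125,-0.085,0.3, 0.035,0.15,-0.09,0.4]' >/dev/null
python3 wp.py .42 0 .3 .5
```

```text
t 7.65 q [-0.967, 0.253, 0.514, 1.533, -0.327, 1.812, -1.177] p [0.365, 0.295, 0.2656] r 0.469
tool z [-0.452, 0.001, -0.892] tilt_out -21.47 tilt_tan 17.68 xax [0.593, 0.748, -0.299] yax [0.667, -0.664, -0.338]
F [-0.3, 0.7, -0.2] op 0.0854
shift [-0.1983, 0.2208, -0.0557] turn 0.5 rows 8 per row [-0.0248, 0.0276, -0.007] 0.062
sim q [-0.69, 0.22, 0.76, 1.54, -0.11, 1.92, -1.14] p [0.42, 0.0, 0.3] z [-0.452, 0.001, -0.892]
```

```bash
python3 -m pendant '[-0.025,0.028,-0.007,0, -0.05,0.056,-0.014,0, -0.075,0.084,-0.02,0, -0.1,0.112,-0.03,0, -0.125,0.14,-0.035,0]' >/dev/null; python3 wp.py .36 -.2 .3 .6;python3 wp.py .36 -.2 .3 0.;python3 wp.py .36 -.2 .3 -0.6
```

```text
t 8.07 q [-0.779, 0.181, 0.634, 1.578, -0.174, 1.881, -0.868] p [0.4005, 0.1067, 0.2873] r 0.414
tool z [-0.451, 0.001, -0.892] tilt_out -26.03 tilt_tan 7.46 xax [0.593, 0.748, -0.299] yax [0.667, -0.664, -0.338]
F [0.4, -0.1, 0.2] op 0.0853
shift [-0.2572, 0.1722, 0.0067] turn 0.6 rows 8 per row [-0.0322, 0.0215, 0.0008] 0.075
sim q [-0.49, 0.17, 0.91, 1.6, 0.06, 1.86, -0.88] p [0.36, -0.2, 0.3] z [-0.451, 0.001, -0.892]
t 8.07 q [-0.779, 0.181, 0.634, 1.578, -0.174, 1.881, -0.868] p [0.4005, 0.1067, 0.2873] r 0.414
tool z [-0.451, 0.001, -0.892] tilt_out -26.03 tilt_tan 7.46 xax [0.593, 0.748, -0.299] yax [0.667, -0.664, -0.338]
F [0.4, -0.1, 0.2] op 0.0853
shift [-0.2572, 0.1722, 0.0067] turn 0.0 rows 8 per row [-0.0322, 0.0215, 0.0008] 0.0
sim q [-0.45, 0.16, 0.86, 1.6, 0.07, 1.87, -0.29] p [0.36, -0.2, 0.3] z [-0.451, 0.001, -0.892]
t 8.07 q [-0.779, 0.181, 0.634, 1.578, -0.174, 1.881, -0.868] p [0.4005, 0.1067, 0.2873] r 0.414
tool z [-0.451, 0.001, -0.892] tilt_out -26.03 tilt_tan 7.46 xax [0.593, 0.748, -0.299] yax [0.667, -0.664, -0.338]
F [0.4, -0.1, 0.2] op 0.0853
shift [-0.2572, 0.1722, 0.0067] turn -0.6 rows 8 per row [-0.0322, 0.0215, 0.0008] -0.075
sim q [-0.41, 0.16, 0.81, 1.6, 0.08, 1.87, 0.3] p [0.36, -0.2, 0.3] z [-0.451, 0.001, -0.892]
```

```bash
python3 -m pendant '[-0.032,0.0215,0,0.06, -0.064,0.043,0,0.12, -0.096,0.065,0,0.18, -0.128,0.086,0,0.24, -0.16,0.107,0,0.3]' >/dev/null; python3 wp.py .27 -.33 .3 .5;python3 wp.py .27 -.33 .25 0.9
```

```text
t 8.48 q [-0.615, 0.116, 0.793, 1.628, 0.003, 1.892, -0.834] p [0.3764, -0.0858, 0.299] r 0.386
tool z [-0.451, 0.001, -0.892] tilt_out -26.25 tilt_tan -6.33 xax [0.765, 0.516, -0.386] yax [0.46, -0.857, -0.234]
F [0.6, 0.7, 0.2] op 0.0852
shift [-0.2078, 0.16, 0.0468] turn 0.5 rows 7 per row [-0.0297, 0.0229, 0.0067] 0.071
sim q [-0.35, 0.13, 1.04, 1.64, 0.19, 1.79, -0.81] p [0.27, -0.33, 0.3] z [-0.451, 0.001, -0.892]
t 8.48 q [-0.615, 0.116, 0.793, 1.628, 0.003, 1.892, -0.834] p [0.3764, -0.0858, 0.299] r 0.386
tool z [-0.451, 0.001, -0.892] tilt_out -26.25 tilt_tan -6.33 xax [0.765, 0.516, -0.386] yax [0.46, -0.857, -0.234]
F [0.6, 0.7, 0.2] op 0.0852
shift [-0.1885, 0.1716, 0.0914] turn 0.9 rows 8 per row [-0.0236, 0.0215, 0.0114] 0.113
sim q [-0.36, 0.17, 1.06, 1.72, 0.15, 1.69, -1.21] p [0.27, -0.33, 0.25] z [-0.451, 0.001, -0.892]
```

```bash
python3 -m pendant '[-0.03,0.023,0.005,0.08, -0.06,0.046,0.01,0.16, -0.09,0.069,0.015,0.24, -0.12,0.092,0.02,0.32, -0.15,0.115,0.025,0.4]' >/dev/null; python3 wp.py .18 -.36 .28 .3;python3 wp.py .1 -.36 .28 0.
```

```text
t 8.9 q [-0.442, 0.085, 0.965, 1.647, 0.167, 1.851, -0.883] p [0.3023, -0.2632, 0.3076] r 0.401
tool z [-0.45, 0.002, -0.893] tilt_out -20.9 tilt_tan -18.25 xax [0.884, 0.139, -0.446] yax [0.123, -0.99, -0.064]
F [1.7, -0.8, -0.4] op 0.0854
shift [-0.1092, 0.0826, 0.0796] turn 0.3 rows 4 per row [-0.0273, 0.0207, 0.0199] 0.075
sim q [-0.35, -0.07, 1.06, 1.78, 0.36, 1.75, -1.03] p [0.181, -0.36, 0.28] z [-0.45, 0.002, -0.893]
t 8.9 q [-0.442, 0.085, 0.965, 1.647, 0.167, 1.851, -0.883] p [0.3023, -0.2632, 0.3076] r 0.401
tool z [-0.45, 0.002, -0.893] tilt_out -20.9 tilt_tan -18.25 xax [0.884, 0.139, -0.446] yax [0.123, -0.99, -0.064]
F [1.7, -0.8, -0.4] op 0.0854
shift [-0.18, 0.0728, 0.1156] turn 0.0 rows 6 per row [-0.03, 0.0121, 0.0193] 0.0
sim q [-0.23, -0.28, 0.93, 1.89, 0.51, 1.8, -0.77] p [0.101, -0.36, 0.28] z [-0.45, 0.002, -0.893]
```

```bash
python3 -m pendant '[-0.032,0.014,0.02,0, -0.064,0.028,0.04,0, -0.096,0.042,0.06,0, -0.13,0.056,0.08,0, -0.16,0.07,0.1,0]' >/dev/null; python3 wp.py .1 -.16 .27 0
```

```text
t 9.32 q [-0.324, -0.269, 0.986, 1.858, 0.494, 1.82, -0.801] p [0.1222, -0.3553, 0.2847] r 0.376
tool z [-0.449, 0.003, -0.893] tilt_out -9.45 tilt_tan -25.39 xax [0.885, 0.139, -0.445] yax [0.123, -0.99, -0.065]
F [0.9, -0.5, 0.6] op 0.0858
shift [0.014, -0.1952, 0.0236] turn 0.0 rows 5 per row [0.0028, -0.039, 0.0047] 0.0
sim q [0.42, -0.3, 0.2, 2.0, 0.32, 1.82, -0.82] p [0.112, -0.253, 0.281] z [-0.444, 0.003, -0.896]
```

```bash
python3 -m pendant '[0,-0.039,0,0, 0,-0.078,0,0, 0,-0.117,0,0, 0,-0.156,0,0, 0,-0.195,0,0]' >/dev/null; python3 wp.py .1 -.1 .27 0
```

```text
t 9.73 q [0.423, -0.3, 0.204, 1.967, 0.325, 1.839, -0.797] p [0.1098, -0.2598, 0.296] r 0.282
tool z [-0.438, -0.001, -0.899] tilt_out -10.69 tilt_tan -24.16 xax [0.89, 0.139, -0.434] yax [0.125, -0.99, -0.06]
F [-0.1, -0.3, 1.1] op 0.0855
shift [0.0247, -0.1579, 0.0275] turn 0.0 rows 5 per row [0.0049, -0.0316, 0.0055] 0.0
sim q [0.52, -0.3, -0.15, 2.07, 0.12, 1.9, -1.04] p [0.132, -0.129, 0.266] z [-0.522, 0.041, -0.852]
```

```bash
cat > search.py <<'E'
from s2lib import *
from cell import monitor
import multiprocessing as mp,sys
q0=monitor.read_state()["joints"]
ax=np.radians(float(sys.argv[1]) if len(sys.argv)>1 else 162.3); e=np.array([np.cos(ax),np.sin(ax)]); pr=np.array([-e[1],e[0]])
NC=int(sys.argv[2]) if len(sys.argv)>2 else 3
def one(seed):
    rng=np.random.default_rng(seed); q=q0.copy(); S=[]
    best=(9,)
    for c in range(NC):
        d=rng.normal(size=3); d/=np.linalg.norm(d); t=rng.choice([0,0,.5,-.5]); L=.2
        R=fk(q,P)[1]; l=R.T@d
        for h in (0,):
            q=call(q,np.concatenate([np.r_[.04*(i+1)*l,t*(i+1)/5] for i in range(5)]),ik_act,w=.3,lam=.05,n=4)
        p,R=fk(q,P); S.append((np.round(d,2).tolist(),t,np.round(p,2).tolist(),np.round(R[:2,2],3).tolist()))
        if np.hypot(*p[:2])<.24 or p[2]<.12: return best
        v=R[:2,2]; be=np.degrees(np.arcsin(v@e)); c_=abs(v@pr)+.01*max(0,24-be)+.01*max(0,be-31)+.01*c
        if c_<best[0]: best=(c_,list(S))
    return best
if __name__=="__main__":
    with mp.Pool(4) as po: r=po.map(one,range(3000))
    r=[x for x in r if len(x)>1]; r.sort(key=lambda x:x[0])
    for x in r[:6]: print(round(x[0],3),x[1])
E
time timeout 560 python3 search.py
```

```text
0.012 [([-0.76, -0.58, 0.3], np.float64(0.5), [-0.04, -0.38, 0.36], [-0.438, -0.001]), ([-0.28, 0.93, -0.24], np.float64(-0.5), [-0.06, -0.3, 0.32], [-0.485, 0.157])]
0.013 [([-0.76, -0.4, 0.51], np.float64(0.0), [-0.02, -0.34, 0.39], [-0.443, 0.016]), ([-0.69, 0.6, 0.4], np.float64(0.0), [-0.12, -0.3, 0.46], [-0.442, 0.144])]
0.014 [([-0.89, 0.2, 0.42], np.float64(0.0), [0.02, -0.27, 0.35], [-0.487, 0.092]), ([-0.99, -0.08, -0.15], np.float64(0.5), [-0.16, -0.31, 0.32], [-0.49, 0.16])]
0.016 [([-0.81, -0.27, 0.51], np.float64(-0.5), [0.0, -0.31, 0.37], [-0.458, 0.042]), ([-0.93, 0.27, -0.26], np.float64(0.0), [-0.15, -0.31, 0.32], [-0.464, 0.154])]
0.017 [([-0.85, 0.19, 0.5], np.float64(0.5), [0.02, -0.27, 0.36], [-0.496, 0.108]), ([-0.87, -0.13, 0.47], np.float64(0.0), [-0.15, -0.3, 0.46], [-0.493, 0.151])]
0.017 [([-0.76, -0.26, 0.59], np.float64(-0.5), [0.01, -0.31, 0.38], [-0.456, 0.038]), ([-0.62, 0.53, 0.58], np.float64(-0.5), [-0.08, -0.29, 0.48], [-0.464, 0.155])]
real	2m3.659s
user	7m50.989s
sys	0m0.282s
```

```bash
cat > loc.py <<'E'
from h import *; import sys
s,R,p=st(); d=R.T@np.array([float(v) for v in sys.argv[1:4]]); print("local per .04:",np.round(.04*d,4).tolist())
E
python3 loc.py -.76 -.4 .51
```

```text
t 9.73 q [0.423, -0.3, 0.204, 1.967, 0.325, 1.839, -0.797] p [0.1098, -0.2598, 0.296] r 0.282
tool z [-0.438, -0.001, -0.899] tilt_out -10.69 tilt_tan -24.16 xax [0.89, 0.139, -0.434] yax [0.125, -0.99, -0.06]
F [-0.1, -0.3, 1.1] op 0.0855
local per .04: [-0.0381, 0.0108, -0.005]
```

```bash
python3 -m pendant '[-0.038,0.011,-0.005,0, -0.076,0.022,-0.01,0, -0.114,0.033,-0.015,0, -0.152,0.043,-0.02,0, -0.19,0.054,-0.025,0]' >/dev/null; python3 loc.py -.69 .6 .4
```

```text
t 10.15 q [1.145, -0.301, -0.146, 1.852, 0.35, 1.828, -0.369] p [0.024, -0.3175, 0.358] r 0.318
tool z [-0.441, 0.004, -0.897] tilt_out -2.39 tilt_tan -26.1 xax [0.888, 0.143, -0.436] yax [0.127, -0.99, -0.067]
F [0.5, -1.7, 0.2] op 0.0858
local per .04: [-0.0281, -0.0283, -0.0021]
```

```bash
python3 -m pendant '[-0.028,-0.028,-0.002,0, -0.056,-0.056,-0.004,0, -0.084,-0.084,-0.006,0, -0.112,-0.112,-0.008,0, -0.14,-0.14,-0.01,0]' >/dev/null; python3 loc.py -.69 .6 .4
```

```text
t 10.57 q [1.281, -0.301, -0.317, 1.947, 0.399, 1.893, -0.374] p [-0.0092, -0.2738, 0.3406] r 0.274
tool z [-0.589, 0.078, -0.805] tilt_out -4.1 tilt_tan -36.31 xax [0.802, 0.175, -0.57] yax [0.097, -0.981, -0.165]
F [0.7, 0.7, -0.9] op 0.0854
local per .04: [-0.0271, -0.0289, 0.0052]
```

```bash
sed -i 's/range(3000)/range(2000)/' search.py; timeout 560 python3 search.py 162.3 2
```

```text
0.062 [([-0.76, -0.26, 0.59], np.float64(-0.5), [-0.15, -0.33, 0.45], [-0.589, 0.091]), ([-0.62, 0.53, 0.58], np.float64(-0.5), [-0.26, -0.27, 0.56], [-0.56, 0.177])]
0.064 [([-0.53, -0.47, 0.71], np.float64(0.0), [-0.11, -0.37, 0.48], [-0.589, 0.078]), ([-0.69, 0.64, 0.34], np.float64(0.0), [-0.24, -0.29, 0.55], [-0.56, 0.182])]
0.074 [([-0.41, -0.31, 0.86], np.float64(-0.5), [-0.09, -0.33, 0.51], [-0.589, 0.078]), ([-0.38, 0.92, 0.11], np.float64(0.5), [-0.14, -0.31, 0.52], [-0.577, 0.185])]
0.074 [([-0.52, 0.09, -0.85], np.float64(-0.5), [-0.11, -0.26, 0.17], [-0.6, 0.102]), ([-0.63, 0.54, -0.56], np.float64(0.5), [-0.17, -0.23, 0.13], [-0.578, 0.185])]
0.076 [([-0.93, 0.1, 0.35], np.float64(0.5), [-0.16, -0.29, 0.4], [-0.594, 0.189])]
0.076 [([-0.53, 0.13, 0.84], np.float64(0.0), [-0.09, -0.29, 0.47], [-0.592, 0.135]), ([-0.48, 0.62, 0.62], np.float64(0.0), [-0.18, -0.28, 0.55], [-0.577, 0.187])]
```

```bash
python3 loc.py -.93 .1 .35 | tail -1;  python3 -m pendant '[-0.037,-0.01,0.011,0.1, -0.074,-0.02,0.021,0.2, -0.11,-0.03,0.032,0.3]' >/dev/null; python3 loc.py -.93 .1 .35
```

```text
local per .04: [-0.0371, -0.0098, 0.011]
t 10.82 q [1.593, -0.301, -0.428, 1.937, 0.464, 1.85, -0.415] p [-0.0753, -0.2913, 0.353] r 0.301
tool z [-0.623, 0.126, -0.772] tilt_out 2.52 tilt_tan -39.44 xax [0.773, -0.051, -0.632] yax [-0.119, -0.991, -0.065]
F [1.3, -0.4, -0.6] op 0.0856
local per .04: [-0.0378, -0.0004, 0.0129]
```

```bash
python3 -m pendant '[-0.038,0,0.013,0.05, -0.076,0,0.026,0.1, -0.11,0,0.038,0.15]' >/dev/null; python3 loc.py -.7 .6 .35
```

```text
t 11.07 q [1.667, -0.301, -0.324, 1.911, 0.554, 1.81, -0.372] p [-0.1508, -0.3058, 0.3762] r 0.341
tool z [-0.632, 0.15, -0.76] tilt_out 10.82 tilt_tan -39.8 xax [0.741, -0.168, -0.65] yax [-0.225, -0.974, -0.005]
F [0.8, -0.0, -0.6] op 0.0853
local per .04: [-0.0339, -0.0171, 0.0107]
```

```bash
python3 -m pendant '[-0.034,-0.017,0.011,0, -0.068,-0.034,0.022,0, -0.1,-0.05,0.033,0]' >/dev/null; python3 loc.py -.7 .6 .35
```

```text
t 11.32 q [1.903, -0.301, -0.424, 1.939, 0.599, 1.771, -0.224] p [-0.2043, -0.2878, 0.3744] r 0.353
tool z [-0.663, 0.224, -0.714] tilt_out 15.73 tilt_tan -43.2 xax [0.711, -0.11, -0.695] yax [-0.234, -0.968, -0.087]
F [0.3, 1.2, -0.9] op 0.0851
local per .04: [-0.0323, -0.0179, 0.014]
```

```bash
python3 - <<'E'
from h import *
w=np.load("wrist0.npz"); c=-w["R"].T@w["t"]; 
R0=q2R(np.array([-9.49230914e-04,9.79381762e-01,2.02015848e-01,-2.46397401e-04])); print("cam in tool",R0.T@(c-np.array([.2569,-.5964,.2033])))
allp=[]
for n in ("scene0","side0"):
    j=np.load(n+".npz"); v,u=np.mgrid[0:400,0:640]; z=j["range_z"]; ok=z>0
    d=np.stack([(u-j["cx"])/j["fx"]*z,(v-j["cy"])/j["fy"]*z,z],-1)[ok]; X=(d-j["t"])@j["R"]; allp.append(X)
X=np.concatenate(allp); np.save("cloud.npy",X)
m=(X[:,0]>.4)&(X[:,0]<1.1)&(abs(X[:,1])<.5)&(X[:,2]>.06)
Y=X[m]
H={}
for p in Y:
    k=(int(np.floor(p[0]/.06)),int(np.floor(p[1]/.06))); H[k]=max(H.get(k,0),p[2])
ys=range(-9,9)
print("y:",[round(k*.06,2) for k in ys])
for i in range(6,19): print(round(i*.06,2),[int(100*H.get((i,k),0)) for k in ys])
E
python3 - <<'E'
import sys; sys.path.insert(0,'.')
from slide import run
for r in (40,80):
  for mu in (.1,.15,.2): print(r,mu,run('A',44,r,(44,-26),.010,mu,phimax=72),run('A',44,r,(22,-18),.01,mu,phimax=72))
E
```

```text
cam in tool [ 7.15161485e-02  2.62715183e-05 -1.70431665e-01]
y: [-0.54, -0.48, -0.42, -0.36, -0.3, -0.24, -0.18, -0.12, -0.06, 0.0, 0.06, 0.12, 0.18, 0.24, 0.3, 0.36, 0.42, 0.48]
0.36 [0, 0, 0, 0, 0, 0, 0, 0, 0, 0, 0, 0, 0, 0, 0, 0, 15, 15]
0.42 [0, 0, 0, 0, 0, 0, 0, 9, 8, 0, 0, 0, 0, 0, 0, 0, 15, 15]
0.48 [14, 14, 14, 14, 14, 14, 0, 0, 0, 0, 0, 0, 0, 0, 0, 0, 15, 15]
0.54 [14, 14, 14, 14, 14, 14, 9, 0, 0, 0, 0, 0, 0, 0, 0, 0, 15, 15]
0.6 [14, 14, 14, 14, 14, 14, 0, 9, 0, 0, 0, 0, 0, 0, 0, 0, 15, 15]
0.66 [14, 14, 21, 21, 22, 22, 22, 22, 0, 0, 0, 0, 0, 0, 0, 0, 15, 15]
0.72 [7, 6, 32, 32, 32, 32, 32, 32, 41, 41, 41, 41, 41, 41, 41, 41, 15, 15]
0.78 [0, 0, 32, 32, 32, 32, 32, 32, 41, 41, 41, 41, 0, 0, 0, 0, 15, 15]
0.84 [0, 0, 32, 32, 32, 32, 32, 32, 0, 0, 0, 0, 0, 0, 0, 0, 0, 0]
0.9 [0, 0, 32, 32, 32, 32, 32, 32, 0, 0, 0, 0, 0, 0, 45, 45, 44, 0]
0.96 [0, 0, 0, 0, 0, 0, 0, 0, 0, 0, 0, 0, 0, 39, 45, 45, 14, 0]
1.02 [0, 0, 0, 0, 0, 0, 47, 46, 0, 0, 0, 0, 46, 46, 45, 45, 6, 0]
1.08 [0, 24, 26, 28, 30, 38, 51, 51, 50, 49, 48, 48, 47, 0, 0, 0, 0, 0]
40 0.1 (array([ 12., -57.]), 'maxn', 54, 'limit 73') (array([ 12., -57.]), 'maxn', 53, 'limit 73')
40 0.15 (array([ 12., -57.]), 'maxn', 58, 'limit 73') (array([ 12., -57.]), 'maxn', 52, 'limit 73')
40 0.2 (array([ 12., -57.]), 'maxn', 59, 'limit 73') (array([ 12., -57.]), 'maxn', 51, 'limit 73')
80 0.1 (array([ 12., -57.]), 'maxn', 57, 'limit 73') (array([ 12., -57.]), 'maxn', 52, 'limit 73')
80 0.15 (array([ 12., -57.]), 'maxn', 59, 'limit 73') (array([ 12., -57.]), 'maxn', 51, 'limit 73')
80 0.2 (array([ 12., -57.]), 'maxn', 59, 'limit 73') (array([ 12., -57.]), 'maxn', 50, 'limit 73')
```

```bash
python3 wp.py .1 -.38 .37 0;  python3 wp.py .3 -.3 .35 0
```

```text
t 11.32 q [1.903, -0.301, -0.424, 1.939, 0.599, 1.771, -0.224] p [-0.2043, -0.2878, 0.3744] r 0.353
tool z [-0.663, 0.224, -0.714] tilt_out 15.73 tilt_tan -43.2 xax [0.711, -0.11, -0.695] yax [-0.234, -0.968, -0.087]
F [0.3, 1.2, -0.9] op 0.0851
shift [0.2295, 0.0184, -0.2194] turn 0.0 rows 8 per row [0.0287, 0.0023, -0.0274] 0.0
sim q [1.3, 0.04, -0.36, 1.67, 0.48, 2.02, -0.74] p [0.028, -0.362, 0.362] z [-0.648, 0.202, -0.734]
t 11.32 q [1.903, -0.301, -0.424, 1.939, 0.599, 1.771, -0.224] p [-0.2043, -0.2878, 0.3744] r 0.353
tool z [-0.663, 0.224, -0.714] tilt_out 15.73 tilt_tan -43.2 xax [0.711, -0.11, -0.695] yax [-0.234, -0.968, -0.087]
F [0.3, 1.2, -0.9] op 0.0851
shift [0.3768, -0.1042, -0.3198] turn 0.0 rows 13 per row [0.029, -0.008, -0.0246] 0.0
sim q [1.39, 0.04, -0.65, 1.7, 0.34, 2.05, -0.97] p [0.116, -0.295, 0.341] z [-0.62, 0.187, -0.762]
```

```bash
python3 -m pendant '[0.03,-0.006,-0.026,0, 0.06,-0.012,-0.052,0, 0.09,-0.018,-0.078,0, 0.12,-0.024,-0.104,0, 0.15,-0.03,-0.13,0]' >/dev/null; python3 wp.py .3 -.3 .35 0;python3 wp.py .3 -.3 .25 0
```

```text
t 11.73 q [1.754, -0.092, -0.759, 1.784, 0.449, 2.019, -0.682] p [-0.0024, -0.3037, 0.3655] r 0.304
tool z [-0.664, 0.223, -0.713] tilt_out -16.95 tilt_tan -43.04 xax [0.71, -0.11, -0.696] yax [-0.233, -0.969, -0.085]
F [1.0, -0.4, 0.4] op 0.0855
shift [0.2251, -0.0728, -0.189] turn 0.0 rows 8 per row [0.0281, -0.0091, -0.0236] 0.0
sim q [1.51, 0.03, -0.76, 1.71, 0.35, 2.03, -0.95] p [0.112, -0.298, 0.341] z [-0.616, 0.175, -0.768]
t 11.73 q [1.754, -0.092, -0.759, 1.784, 0.449, 2.019, -0.682] p [-0.0024, -0.3037, 0.3655] r 0.304
tool z [-0.664, 0.223, -0.713] tilt_out -16.95 tilt_tan -43.04 xax [0.71, -0.11, -0.696] yax [-0.233, -0.969, -0.085]
F [1.0, -0.4, 0.4] op 0.0855
shift [0.2947, -0.0643, -0.1177] turn 0.0 rows 9 per row [0.0327, -0.0071, -0.0131] 0.0
sim q [0.87, 0.4, -0.37, 1.49, 0.27, 2.05, -1.28] p [0.279, -0.3, 0.258] z [-0.664, 0.223, -0.714]
```

```bash
python3 -m pendant '[0.033,-0.007,-0.013,0, 0.066,-0.014,-0.026,0, 0.099,-0.021,-0.039,0, 0.132,-0.028,-0.052,0, 0.165,-0.035,-0.065,0]' >/dev/null; python3 wp.py .42 -.14 .25 0;python3 wp.py .38 -.14 .2 0
```

```text
t 12.15 q [1.125, 0.151, -0.439, 1.682, 0.343, 2.053, -1.068] p [0.1402, -0.3035, 0.3099] r 0.334
tool z [-0.666, 0.223, -0.712] tilt_out -34.05 tilt_tan -35.66 xax [0.707, -0.115, -0.697] yax [-0.237, -0.968, -0.081]
F [-1.0, -0.8, 0.4] op 0.0853
shift [0.2208, -0.2199, -0.1072] turn 0.0 rows 9 per row [0.0245, -0.0244, -0.0119] 0.0
sim q [0.18, 0.47, 0.14, 1.38, -0.06, 2.05, -1.45] p [0.419, -0.14, 0.246] z [-0.65, 0.216, -0.729]
t 12.15 q [1.125, 0.151, -0.439, 1.682, 0.343, 2.053, -1.068] p [0.1402, -0.3035, 0.3099] r 0.334
tool z [-0.666, 0.223, -0.712] tilt_out -34.05 tilt_tan -35.66 xax [0.707, -0.115, -0.697] yax [-0.237, -0.968, -0.081]
F [-1.0, -0.8, 0.4] op 0.0853
shift [0.2274, -0.2063, -0.0449] turn 0.0 rows 8 per row [0.0284, -0.0258, -0.0056] 0.0
sim q [0.73, 0.51, -0.58, 1.5, 0.13, 1.98, -1.68] p [0.381, -0.141, 0.2] z [-0.664, 0.221, -0.714]
```

```bash
python3 -m pendant '[0.026,-0.025,-0.01,0, 0.052,-0.05,-0.02,0, 0.078,-0.075,-0.03,0, 0.104,-0.1,-0.04,0, 0.13,-0.125,-0.05,0]' >/dev/null;python3 wp.py .43 -.13 .27 0;python3 wp.py .43 -.13 .4 0
```

```text
t 12.57 q [0.748, 0.326, -0.378, 1.571, 0.15, 2.049, -1.424] p [0.2967, -0.2065, 0.264] r 0.361
tool z [-0.668, 0.22, -0.711] tilt_out -43.47 tilt_tan -15.79 xax [0.706, -0.115, -0.699] yax [-0.235, -0.969, -0.079]
F [1.3, 0.2, 0.6] op 0.0853
shift [0.0812, -0.1059, -0.0765] turn 0.0 rows 4 per row [0.0203, -0.0265, -0.0191] 0.0
sim q [0.18, 0.42, 0.16, 1.42, -0.05, 2.05, -1.43] p [0.399, -0.145, 0.258] z [-0.643, 0.211, -0.736]
t 12.57 q [0.748, 0.326, -0.378, 1.571, 0.15, 2.049, -1.424] p [0.2967, -0.2065, 0.264] r 0.361
tool z [-0.668, 0.22, -0.711] tilt_out -43.47 tilt_tan -15.79 xax [0.706, -0.115, -0.699] yax [-0.235, -0.969, -0.079]
F [1.3, 0.2, 0.6] op 0.0853
shift [-0.0097, -0.1161, -0.1689] turn 0.0 rows 6 per row [-0.0016, -0.0194, -0.0281] 0.0
sim q [-0.12, 0.32, 0.59, 1.51, -0.05, 2.05, -1.27] p [0.354, -0.168, 0.294] z [-0.613, 0.184, -0.769]
```

Raising with the wrist joint saturated should reduce the lean to the wanted ~28°.

```bash
python3 -m pendant '[0.005,-0.02,-0.03,0, 0.01,-0.04,-0.06,0, 0.015,-0.06,-0.09,0, 0.015,-0.08,-0.12,0, 0.015,-0.1,-0.15,0]' >/dev/null;python3 wp.py .43 -.13 .45 0; python3 wp.py .37 -.13 .45 0
```

```text
t 12.98 q [-0.004, 0.387, 0.523, 1.532, -0.019, 2.051, -1.217] p [0.3296, -0.1915, 0.2645] r 0.381
tool z [-0.677, 0.226, -0.701] tilt_out -44.92 tilt_tan -11.69 xax [0.696, -0.113, -0.709] yax [-0.239, -0.968, -0.081]
F [0.6, -0.3, -1.2] op 0.0855
shift [-0.0686, -0.0985, -0.184] turn 0.0 rows 6 per row [-0.0114, -0.0164, -0.0307] 0.0
sim q [-0.03, 0.27, 0.41, 1.46, -0.05, 2.05, -1.39] p [0.38, -0.144, 0.317] z [-0.552, 0.169, -0.816]
t 12.98 q [-0.004, 0.387, 0.523, 1.532, -0.019, 2.051, -1.217] p [0.3296, -0.1915, 0.2645] r 0.381
tool z [-0.677, 0.226, -0.701] tilt_out -44.92 tilt_tan -11.69 xax [0.696, -0.113, -0.709] yax [-0.239, -0.968, -0.081]
F [0.6, -0.3, -1.2] op 0.0855
shift [-0.1103, -0.0842, -0.1434] turn 0.0 rows 5 per row [-0.0221, -0.0168, -0.0287] 0.0
sim q [-0.3, 0.24, 0.74, 1.55, -0.05, 2.05, -1.3] p [0.339, -0.15, 0.318] z [-0.576, 0.165, -0.801]
```

```bash
python3 -m pendant '[-0.016,-0.016,-0.031,0, -0.032,-0.032,-0.062,0, -0.048,-0.048,-0.093,0, -0.064,-0.064,-0.124,0, -0.08,-0.08,-0.155,0]' >/dev/null;python3 wp.py .4 -.13 .45 0
```

```text
t 13.4 q [-0.071, 0.341, 0.513, 1.539, -0.05, 2.052, -1.298] p [0.3434, -0.1553, 0.2765] r 0.377
tool z [-0.653, 0.206, -0.728] tilt_out -43.04 tilt_tan -6.36 xax [0.722, -0.12, -0.681] yax [-0.228, -0.971, -0.07]
F [0.4, -0.2, -0.6] op 0.0855
shift [-0.0804, -0.0497, -0.1582] turn 0.0 rows 5 per row [-0.0161, -0.0099, -0.0316] 0.0
sim q [-0.13, 0.22, 0.49, 1.49, -0.05, 2.05, -1.39] p [0.369, -0.135, 0.331] z [-0.533, 0.154, -0.832]
```

```bash
python3 -m pendant '[0,0,-0.041,0, 0,0,-0.082,0, 0,0,-0.123,0, 0,0,-0.164,0, 0,0,-0.2,0]' >/dev/null;python3 wp.py .46 -.13 .55 0
```

```text
t 13.82 q [0.12, 0.398, 0.286, 1.402, -0.018, 2.052, -1.348] p [0.3946, -0.1778, 0.2774] r 0.433
tool z [-0.619, 0.178, -0.765] tilt_out -39.82 tilt_tan -6.9 xax [0.755, -0.133, -0.642] yax [-0.216, -0.975, -0.052]
F [0.6, 0.3, -0.6] op 0.0858
shift [-0.1321, -0.0748, -0.2404] turn 0.0 rows 8 per row [-0.0165, -0.0094, -0.0301] 0.0
sim q [-0.15, 0.22, 0.5, 1.35, -0.05, 2.05, -1.41] p [0.417, -0.141, 0.371] z [-0.434, 0.102, -0.895]
```

```bash
python3 -m pendant '[-0.016,-0.009,-0.037,0, -0.032,-0.018,-0.074,0, -0.048,-0.027,-0.111,0, -0.064,-0.036,-0.148,0, -0.08,-0.045,-0.185,0]' >/dev/null;python3 loc.py .2 .1 1;python3 -m pendant '[-0.016,-0.005,-0.037,0, -0.032,-0.01,-0.074,0, -0.048,-0.015,-0.111,0, -0.064,-0.02,-0.148,0, -0.08,-0.025,-0.185,0]' >/dev/null;python3 loc.py .2 .1 1
```

```text
t 14.23 q [-0.017, 0.364, 0.419, 1.405, -0.052, 2.052, -1.348] p [0.4008, -0.1597, 0.2962] r 0.431
tool z [-0.588, 0.159, -0.793] tilt_out -37.34 tilt_tan -5.04 xax [0.782, -0.141, -0.608] yax [-0.208, -0.977, -0.042]
F [-0.3, 0.6, 0.2] op 0.0853
local per .04: [-0.0186, -0.0072, -0.0358]
t 14.65 q [-0.055, 0.324, 0.443, 1.4, -0.052, 2.052, -1.363] p [0.4033, -0.1535, 0.3144] r 0.431
tool z [-0.555, 0.143, -0.82] tilt_out -34.78 tilt_tan -4.44 xax [0.807, -0.147, -0.572] yax [-0.203, -0.979, -0.034]
F [0.1, -0.6, 0.1] op 0.0859
local per .04: [-0.017, -0.0069, -0.0367]
```

```bash
python3 loc.py .2 .6 1|tail -1;python3 -m pendant '[-0.022,-0.02,-0.032,0, -0.044,-0.04,-0.064,0, -0.066,-0.06,-0.096,0, -0.08,-0.08,-0.13,0, -0.1,-0.1,-0.16,0]' >/dev/null;python3 loc.py .2 .3 1;python3 -m pendant '[-0.02,-0.018,-0.034,0, -0.04,-0.03,-0.068,0, -0.06,-0.04,-0.1,0, -0.07,-0.05,-0.135,0, -0.085,-0.06,-0.17,0]' >/dev/null;python3 loc.py .2 .1 1
```

```text
local per .04: [-0.02, -0.0265, -0.0338]
t 15.07 q [0.084, 0.227, 0.127, 1.431, -0.056, 2.052, -1.561] p [0.4003, -0.0894, 0.3356] r 0.41
tool z [-0.52, 0.136, -0.843] tilt_out -32.49 tilt_tan 1.3 xax [0.83, -0.154, -0.536] yax [-0.203, -0.979, -0.033]
F [0.6, 0.5, -0.0] op 0.0853
local per .04: [-0.0167, -0.0147, -0.0363]
t 15.48 q [0.372, 0.196, -0.306, 1.415, -0.056, 2.052, -1.726] p [0.4037, -0.0416, 0.3569] r 0.406
tool z [-0.482, 0.136, -0.866] tilt_out -29.69 tilt_tan 5.64 xax [0.851, -0.161, -0.499] yax [-0.207, -0.978, -0.038]
F [0.8, -0.5, -0.9] op 0.0853
local per .04: [-0.0138, -0.0071, -0.0379]
```

```bash
python3 wp.py .507 -.081 .137 .085
```

```text
t 15.48 q [0.372, 0.196, -0.306, 1.415, -0.056, 2.052, -1.726] p [0.4037, -0.0416, 0.3569] r 0.406
tool z [-0.482, 0.136, -0.866] tilt_out -29.69 tilt_tan 5.64 xax [0.851, -0.161, -0.499] yax [-0.207, -0.978, -0.038]
F [0.8, -0.5, -0.9] op 0.0853
shift [0.2041, 0.0255, 0.1352] turn 0.085 rows 7 per row [0.0292, 0.0036, 0.0193] 0.012
sim q [0.34, 0.53, -0.27, 1.42, 0.03, 1.72, -1.78] p [0.509, -0.081, 0.137] z [-0.48, 0.136, -0.867]
```

```bash
python3 -m pendant '[0.029,0.004,0.02,0.02, 0.058,0.008,0.04,0.04, 0.087,0.012,0.06,0.06, 0.116,0.016,0.08,0.085, 0.145,0.018,0.095,0.085]' >/dev/null; python3 wp.py .507 -.081 .137 0
```

```text
t 15.9 q [0.35, 0.419, -0.275, 1.448, 0.008, 1.806, -1.788] p [0.4771, -0.0706, 0.1989] r 0.482
tool z [-0.484, 0.136, -0.864] tilt_out -30.0 tilt_tan 4.21 xax [0.829, -0.245, -0.503] yax [-0.28, -0.96, 0.006]
F [0.9, -0.3, 0.5] op 0.0859
shift [0.0585, 0.0012, 0.0376] turn 0.0 rows 2 per row [0.0292, 0.0006, 0.0188] 0.0
sim q [0.34, 0.53, -0.26, 1.42, 0.03, 1.73, -1.78] p [0.507, -0.081, 0.137] z [-0.484, 0.136, -0.864]
```

```bash
python3 -m pendant '[0.029,0,0.019,0, 0.057,0.001,0.037,0, 0.057,0.001,0.037,0]' >/dev/null; python3 - <<'E'
from h import *
st()
for n in ["wrist","scene"]:
    i=cams.get_image(n); cv2.imwrite(f"pics/{n}1.png",i["frame"][:,:,::-1]); np.savez(f"{n}1.npz",**i)
E
```

```text
t 16.15 q [0.342, 0.535, -0.263, 1.43, 0.034, 1.723, -1.784] p [0.5038, -0.0815, 0.1307] r 0.51
tool z [-0.493, 0.138, -0.859] tilt_out -30.66 tilt_tan 3.83 xax [0.823, -0.246, -0.512] yax [-0.282, -0.959, 0.008]
F [-1.7, -0.1, -1.0] op 0.0855
```

View pics/wrist1.png

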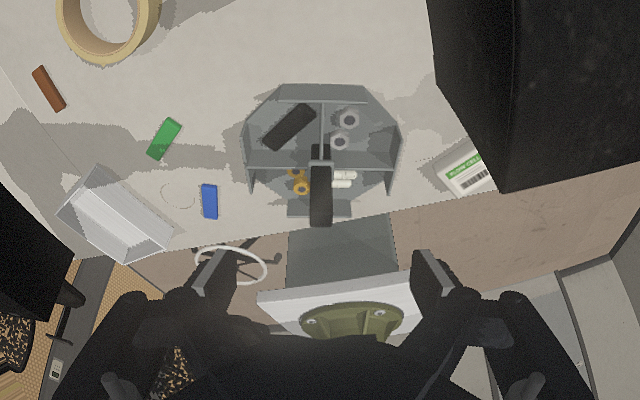

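View pics/scene1.png

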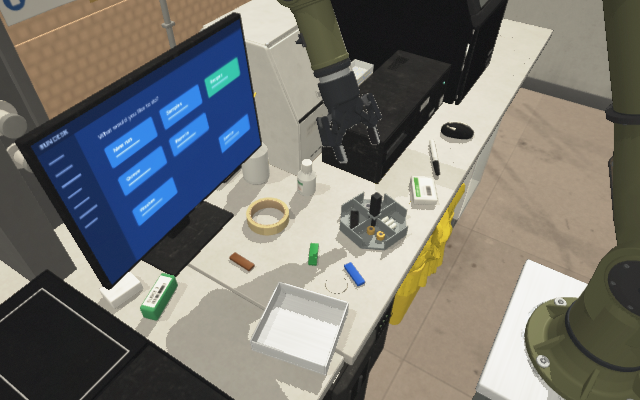

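```bash
python3 wp.py .4586 -.0674 .0497 0
```

```text
t 16.25 q [0.342, 0.526, -0.265, 1.426, 0.032, 1.729, -1.784] p [0.5049, -0.0804, 0.137] r 0.511
tool z [-0.488, 0.137, -0.862] tilt_out -30.31 tilt_tan 3.91 xax [0.826, -0.245, -0.507] yax [-0.281, -0.96, 0.006]
F [1.2, 0.1, 1.4] op 0.0852
shift [0.0029, -0.0, 0.0996] turn 0.0 rows 3 per row [0.001, -0.0, 0.0332] 0.0
sim q [0.35, 0.52, -0.27, 1.63, 0.04, 1.53, -1.79] p [0.459, -0.067, 0.05] z [-0.488, 0.137, -0.862]
```

```bash
python3 -m pendant '[0.001,0,0.03,0, 0.002,0,0.06,0, 0.003,0,0.085,0, 0.003,0,0.098,0, 0.003,0,0.098,0]'; python3 -m pendant '[0,0,0,0, 0,0,0,0, 0,0,0,0, 0,0,0,0, 0,0,0,0]' 0 90;  python3 -m pendant '[0,0,0,0, 0,0,0,0]'; python3 - <<'E'
from h import *
st()
i=cams.get_image("wrist"); cv2.imwrite(f"pics/wrist2.png",i["frame"][:,:,::-1])
E
```

```text
clock: 16.67
position: [0.4571, -0.0671, 0.0514]
eef_rot: [-0.034, 0.955, -0.137, -0.262]
wrist_force: [-0.2, 0.7, -1.0]
opening: 0.0855
clock: 17.08
position: [0.458, -0.0672, 0.0522]
eef_rot: [-0.034, 0.955, -0.138, -0.261]
wrist_force: [-0.1, 0.8, 0.5]
opening: 0.0256
clock: 17.25
position: [0.4586, -0.0673, 0.0525]
eef_rot: [-0.034, 0.955, -0.138, -0.26]
wrist_force: [1.3, -0.3, 1.2]
opening: 0.015
t 17.25 q [0.351, 0.517, -0.269, 1.626, 0.035, 1.539, -1.786] p [0.4586, -0.0673, 0.0525] r 0.464
tool z [-0.488, 0.137, -0.862] tilt_out -30.25 tilt_tan 4.29 xax [0.826, -0.245, -0.507] yax [-0.281, -0.96, 0.006]
F [1.3, -0.3, 1.2] op 0.015
```

View pics/wrist2.png

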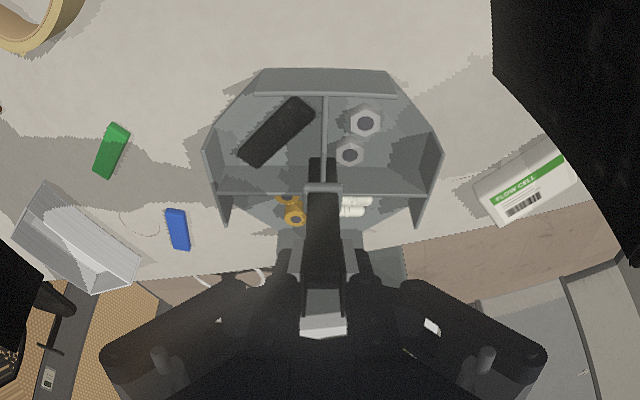

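```bash
python3 -m pendant '[0,0,0,0, 0,0,0,0]'; python3 - <<'E'
import cv2
a=cv2.imread('pics/wrist2.png'); cv2.imwrite('pics/w2c.png',cv2.resize(a[150:350,220:430],None,fx=3.5,fy=3,interpolation=cv2.INTER_CUBIC))
from h import *
i=cams.get_image("side"); cv2.imwrite("pics/side2.png",cv2.resize(i["frame"][130:280,200:360,::-1],None,fx=4.5,fy=4,interpolation=cv2.INTER_CUBIC))
E
```

```text
clock: 17.47
position: [0.4586, -0.0673, 0.0525]
eef_rot: [-0.034, 0.955, -0.138, -0.261]
wrist_force: [1.0, -0.4, 0.9]
opening: 0.0151
```

View pics/w2c.png

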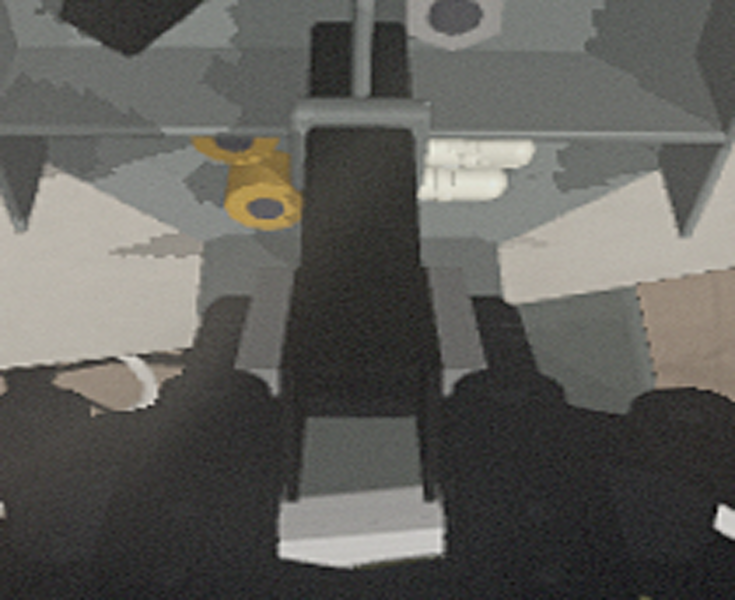

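View pics/side2.png

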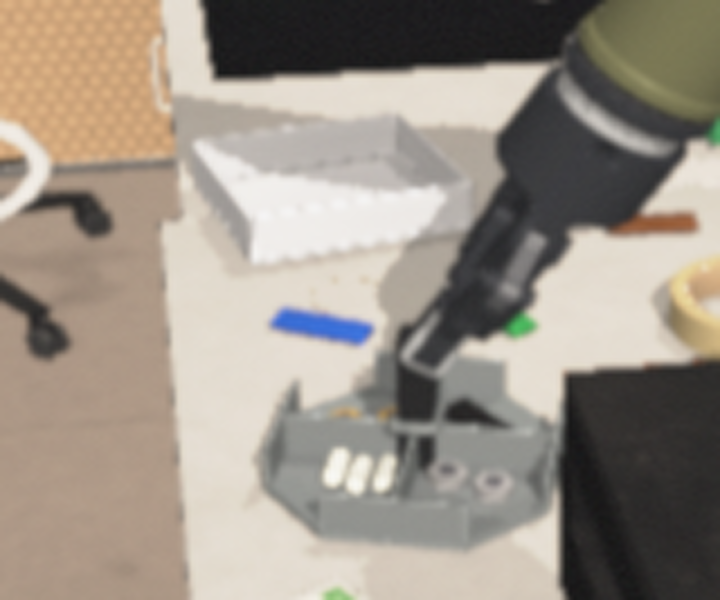

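```bash
cat > pp.py <<'E'
from h import *
from scipy.spatial.transform import Rotation as T
s,R,p=st()
z=R[:,2]; yaw=np.arctan2(R[1,1],R[0,1])+np.pi/2; print("yaw",np.degrees(yaw))
Ro=T.from_euler('z',yaw).as_matrix(); G=-.019*z
dish=np.array([.455,.24])
for f in (0,20,30,40,50,60,70,80,90,95,100):
    Q=T.from_rotvec(z*-np.radians(f)).as_matrix(); Rp=Q@Ro
    u=Rp.T@[0,0,1]; til=np.degrees(np.arccos(u[2])); di=np.degrees(np.arctan2(-u[1],-u[0]))
    L=lambda a:Q@np.array(G)+Rp@(np.array(a)-[0,0,.066])   # rel to tcp
    lip=L([-.052,-.052,.006]); c=[L([sx,sy,0]) for sx,sy in ((-.07,-.035),(-.035,-.07),(.035,-.07),(.07,-.035),(-.07,.035),(-.035,.07),(.07,.035),(.035,.07))]
    low=-Rp.T@[0,0,1]; dn=Rp@np.r_[low[:2],0]; h=dn[:2]/max(np.linalg.norm(dn[:2]),1e-9)
    print(f,"tilt %.1f dir %.0f"%(til,di),"lip rel tcp",np.round(lip,3),"lowest",round(min(x[2] for x in c),3),"downhill az %.0f"%np.degrees(np.arctan2(h[1],h[0])))
E
python3 pp.py
```

```text
t 17.52 q [0.351, 0.517, -0.269, 1.626, 0.035, 1.539, -1.786] p [0.4586, -0.0674, 0.0525] r 0.464
tool z [-0.488, 0.137, -0.862] tilt_out -30.26 tilt_tan 4.29 xax [0.826, -0.245, -0.507] yax [-0.281, -0.96, 0.006]
F [0.1, -0.1, 0.0] op 0.0153
yaw -16.297117477856716
0 tilt 0.0 dir -180 lip rel tcp [-0.055 -0.038 -0.044] lowest -0.05 downhill az 0
20 tilt 10.1 dir -98 lip rel tcp [-0.04  -0.044 -0.053] lowest -0.062 downhill az -97
30 tilt 15.1 dir -102 lip rel tcp [-0.032 -0.045 -0.058] lowest -0.067 downhill az -93
40 tilt 20.0 dir -107 lip rel tcp [-0.024 -0.044 -0.062] lowest -0.072 downhill az -88
50 tilt 24.7 dir -111 lip rel tcp [-0.016 -0.042 -0.066] lowest -0.076 downhill az -84
60 tilt 29.4 dir -116 lip rel tcp [-0.009 -0.038 -0.07 ] lowest -0.08 downhill az -79
70 tilt 33.8 dir -120 lip rel tcp [-0.002 -0.032 -0.073] lowest -0.082 downhill az -75
80 tilt 38.0 dir -125 lip rel tcp [ 0.005 -0.026 -0.076] lowest -0.083 downhill az -70
90 tilt 42.0 dir -130 lip rel tcp [ 0.01  -0.018 -0.077] lowest -0.084 downhill az -65
95 tilt 43.9 dir -133 lip rel tcp [ 0.012 -0.014 -0.078] lowest -0.083 downhill az -62
100 tilt 45.7 dir -135 lip rel tcp [ 0.014 -0.01  -0.078] lowest -0.083 downhill az -60
```

```bash
cat > pathsim.py <<'E'
from s2lib import *
from h import st
s,R,p=st(); q=s["joints"]
def go(q,X,t=0,n=None):
    p,R=fk(q,P); d=R.T@(np.array(X)-p); n=n or max(1,int(np.ceil(np.linalg.norm(d)/.02)),int(np.ceil(abs(t)/.12)))
    q=call(q,np.concatenate([np.r_[d*(i+1)/n,t*(i+1)/n] for i in range(n)]),ik_act,w=.3,lam=.03,n=5)
    p,R=fk(q,P); print(np.round(q,2).tolist(),"p",np.round(p,3).tolist(),"z",np.round(R[:,2],3).tolist()); return q
q=go(q,(.458,-.067,.2));q=go(q,(.453,.1,.2));q=go(q,(.453,.299,.2));q=go(q,(.453,.299,.128))
for k in range(4): q=go(q,(.453,.299,.128),-.4)
E
python3 pathsim.py
```

```text
t 17.52 q [0.351, 0.517, -0.269, 1.626, 0.035, 1.539, -1.786] p [0.4586, -0.0674, 0.0525] r 0.464
tool z [-0.488, 0.137, -0.862] tilt_out -30.26 tilt_tan 4.29 xax [0.826, -0.245, -0.507] yax [-0.281, -0.96, 0.006]
F [0.1, -0.1, 0.0] op 0.0153
[0.36, 0.38, -0.28, 1.5, 0.0, 1.8, -1.79] p [0.458, -0.067, 0.2] z [-0.488, 0.137, -0.862]
[0.18, 0.36, -0.37, 1.53, -0.11, 1.74, -2.05] p [0.453, 0.1, 0.2] z [-0.488, 0.137, -0.862]
[-0.07, 0.47, -0.47, 1.41, -0.17, 1.69, -2.37] p [0.453, 0.299, 0.2] z [-0.488, 0.137, -0.862]
[-0.07, 0.52, -0.46, 1.48, -0.15, 1.57, -2.34] p [0.453, 0.299, 0.128] z [-0.488, 0.137, -0.862]
[-0.02, 0.54, -0.53, 1.48, -0.11, 1.56, -1.97] p [0.453, 0.299, 0.128] z [-0.488, 0.137, -0.862]
[0.04, 0.56, -0.61, 1.48, -0.08, 1.56, -1.6] p [0.453, 0.299, 0.128] z [-0.488, 0.137, -0.862]
[0.09, 0.58, -0.7, 1.48, -0.03, 1.56, -1.24] p [0.453, 0.299, 0.128] z [-0.488, 0.137, -0.862]
[0.15, 0.61, -0.78, 1.48, 0.01, 1.56, -0.87] p [0.453, 0.299, 0.128] z [-0.488, 0.137, -0.862]
```

```bash
python3 -m pendant '[-0.003,0,-0.006,0, -0.011,0,-0.018,0, -0.02,0,-0.034,0, -0.03,0,-0.051,0, -0.037,0,-0.063,0]'; python3 -m pendant '[-0.005,0,-0.008,0, -0.008,0,-0.012,0]';python3 wp.py .453 .299 .14 0;  python3 - <<'E'
from h import *
i=cams.get_image("side"); cv2.imwrite("pics/side3.png",cv2.resize(i["frame"][130:280,200:360,::-1],None,fx=4.5,fy=4,interpolation=cv2.INTER_CUBIC))
E
```

```text
clock: 17.93
position: [0.4593, -0.0669, 0.1278]
eef_rot: [-0.034, 0.955, -0.138, -0.26]
wrist_force: [0.8, -0.8, -3.5]
opening: 0.0152
clock: 18.1
position: [0.4594, -0.0666, 0.1441]
eef_rot: [-0.034, 0.956, -0.138, -0.258]
wrist_force: [1.4, 0.1, -4.3]
opening: 0.0151
t 18.1 q [0.357, 0.423, -0.277, 1.557, 0.012, 1.694, -1.785] p [0.4594, -0.0666, 0.1441] r 0.464
tool z [-0.484, 0.136, -0.864] tilt_out -29.97 tilt_tan 4.32 xax [0.829, -0.245, -0.503] yax [-0.281, -0.96, 0.006]
F [1.4, 0.1, -4.3] op 0.0151
shift [-0.0929, -0.3491, 0.0565] turn 0.0 rows 10 per row [-0.0093, -0.0349, 0.0056] 0.0
sim q [-0.07, 0.51, -0.46, 1.48, -0.15, 1.58, -2.35] p [0.453, 0.299, 0.14] z [-0.484, 0.136, -0.864]
```

View pics/side3.png

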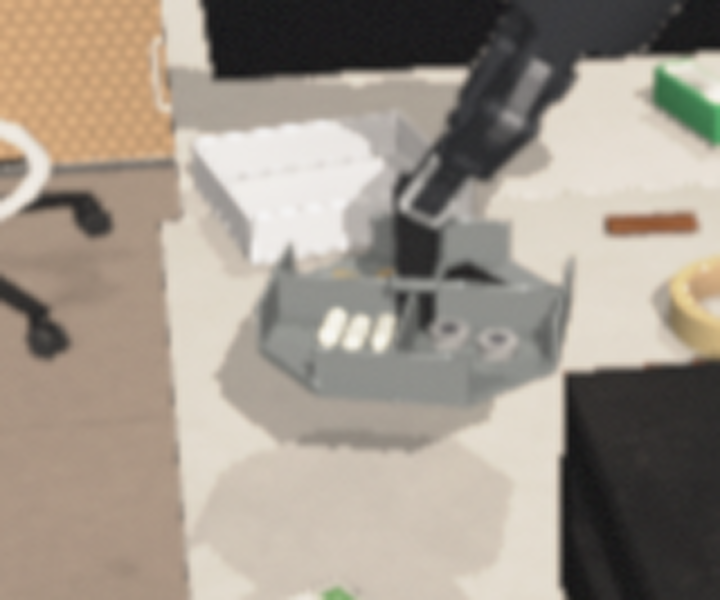

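```bash
python3 -m pendant '[-0.002,-0.007,0.001,0, -0.006,-0.022,0.003,0, -0.011,-0.041,0.006,0, -0.016,-0.061,0.01,0, -0.021,-0.081,0.013,0]'>/dev/null; python3 -m pendant '[-0.006,-0.022,0.003,0, -0.012,-0.044,0.007,0, -0.018,-0.066,0.01,0, -0.023,-0.088,0.014,0, -0.029,-0.11,0.017,0]' >/dev/null; python3 wp.py .453 .299 .14 0
```

```text
t 18.98 q [0.133, 0.424, -0.392, 1.582, -0.105, 1.629, -2.1] p [0.4542, 0.1385, 0.1405] r 0.475
tool z [-0.489, 0.136, -0.862] tilt_out -26.4 tilt_tan 17.57 xax [0.827, -0.242, -0.507] yax [-0.278, -0.961, 0.006]
F [-0.3, -0.2, -4.3] op 0.0151
shift [-0.0396, -0.1539, 0.0229] turn 0.0 rows 5 per row [-0.0079, -0.0308, 0.0046] 0.0
sim q [-0.07, 0.51, -0.46, 1.47, -0.15, 1.59, -2.35] p [0.453, 0.299, 0.14] z [-0.489, 0.136, -0.862]
```

```bash
python3 -m pendant '[-0.005,-0.022,0.003,0, -0.01,-0.044,0.006,0, -0.016,-0.066,0.01,0, -0.022,-0.086,0.013,0, -0.027,-0.103,0.016,0]'>/dev/null; python3 -m pendant '[-0.004,-0.016,0.002,0, -0.007,-0.029,0.004,0, -0.01,-0.039,0.006,0, -0.011,-0.045,0.006,0, -0.011,-0.045,0.006,0]' >/dev/null; python3 wp.py .453 .299 .13 0; python3 - <<'E'
from h import *
for n in ("scene","wrist"):
    i=cams.get_image(n); np.savez(n+"4.npz",**i); a=i["frame"][:,:,::-1]
    cv2.imwrite(f"pics/{n}4.png",a if n=="wrist" else cv2.resize(a[200:400,200:440],None,fx=3,fy=3,interpolation=cv2.INTER_CUBIC))
E
```

```text
t 19.82 q [-0.068, 0.512, -0.46, 1.479, -0.151, 1.586, -2.34] p [0.4501, 0.2975, 0.1391] r 0.54
tool z [-0.492, 0.135, -0.86] tilt_out -21.36 tilt_tan 24.08 xax [0.826, -0.237, -0.511] yax [-0.273, -0.962, 0.005]
F [-1.0, -0.4, -4.6] op 0.0152
shift [0.0067, -0.0023, 0.0066] turn 0.0 rows 1 per row [0.0067, -0.0023, 0.0066] 0.0
sim q [-0.07, 0.53, -0.46, 1.48, -0.15, 1.57, -2.34] p [0.453, 0.299, 0.13] z [-0.492, 0.135, -0.86]
```

View pics/scene4.png

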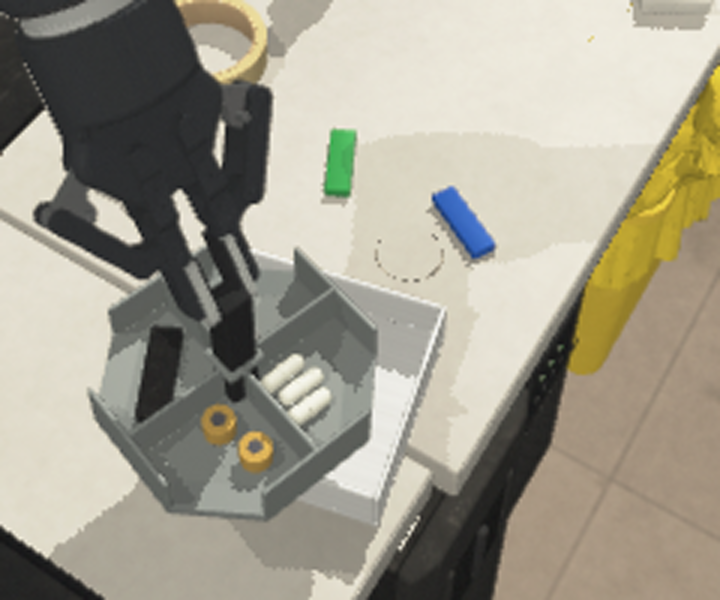

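View pics/wrist4.png

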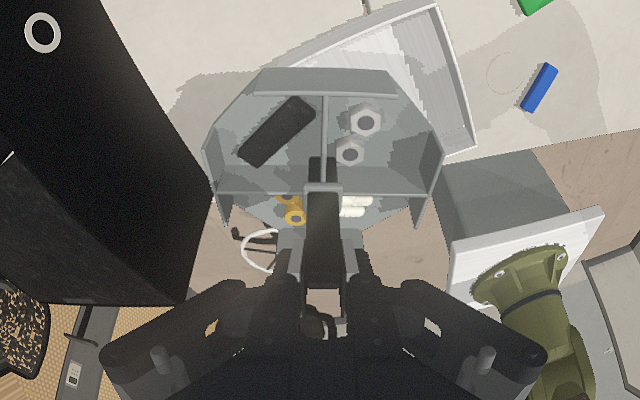

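```bash
python3 -m pendant '[0.001,0,0.001,-0.06, 0.002,0,0.002,-0.16, 0.003,-0.001,0.003,-0.27, 0.005,-0.001,0.004,-0.38, 0.006,-0.001,0.005,-0.49]'; python3 -m pendant '[0,0,0,-0.12, 0,0,0,-0.24, 0,0,0,-0.36, 0,0,0,-0.48, 0,0,0,-0.6]'; python3 -m pendant '[0,0,0,-0.12, 0,0,0,-0.24, 0,0,0,-0.36, 0,0,0,-0.45, 0,0,0,-0.5]'; python3 - <<'E'
from h import *
st()
for n in ("scene","wrist"):
    i=cams.get_image(n); np.savez(n+"5.npz",**i); a=i["frame"][:,:,::-1]
    cv2.imwrite(f"pics/{n}5.png",a if n=="wrist" else cv2.resize(a[200:400,200:440],None,fx=3,fy=3,interpolation=cv2.INTER_CUBIC))
E
```

```text
clock: 20.33
position: [0.4547, 0.2934, 0.1313]
eef_rot: [-0.096, 0.959, 0.102, -0.246]
wrist_force: [-0.4, -0.1, -4.2]
opening: 0.0153
clock: 20.75
position: [0.4556, 0.2914, 0.1311]
eef_rot: [-0.164, 0.886, 0.382, -0.206]
wrist_force: [0.3, 0.6, -4.1]
opening: 0.0149
clock: 21.17
position: [0.4565, 0.2892, 0.1309]
eef_rot: [-0.21, 0.764, 0.59, -0.159]
wrist_force: [0.5, -0.2, -4.3]
opening: 0.0154
t 21.17 q [0.157, 0.608, -0.779, 1.47, 0.015, 1.577, -0.86] p [0.4565, 0.2892, 0.1309] r 0.54
tool z [-0.49, 0.134, -0.862] tilt_out -21.65 tilt_tan 23.51 xax [0.254, 0.967, 0.005] yax [0.834, -0.217, -0.507]
F [0.5, -0.2, -4.3] op 0.0154
```

View pics/scene5.png

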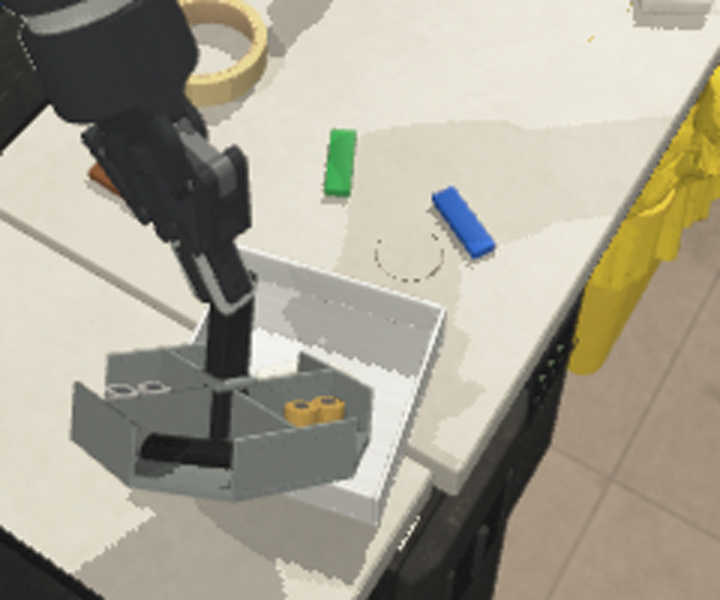

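View pics/wrist5.png

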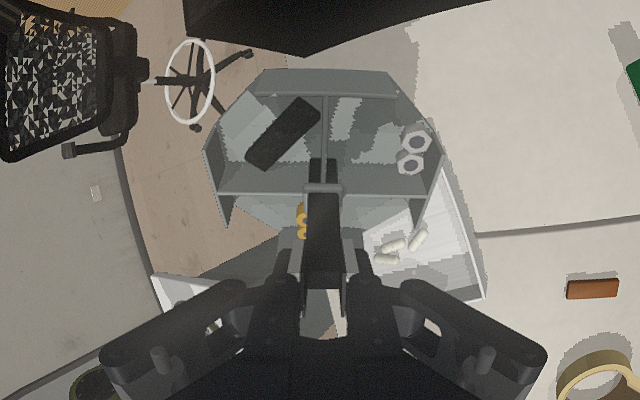

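```bash
python3 -m pendant '[0,0,0,-0.04, 0,0,0,-0.04, 0,0,0,-0.04]'; python3 - <<'E'
from h import *
i=cams.get_image("wrist"); a=i["frame"][:,:,::-1]
cv2.imwrite(f"pics/w6.png",cv2.resize(a[90:320,190:500],None,fx=2.5,fy=2.5,interpolation=cv2.INTER_CUBIC))
E
```

```text
clock: 21.52
position: [0.4569, 0.2885, 0.1308]
eef_rot: [-0.212, 0.754, 0.602, -0.155]
wrist_force: [0.7, -0.4, -2.8]
opening: 0.0154
```

View pics/w6.png

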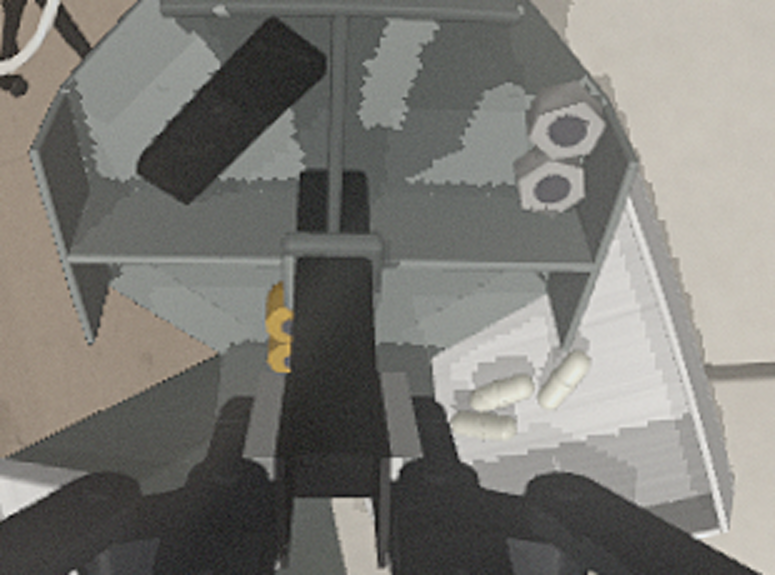

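```bash
cat > lev.py <<'E'
from h import *
s,R,p=st()
# turn t so that y'_z = -x_z sin t + y_z cos t = 0.006 with y pointing az ~ -106
for t in np.arange(-3.14,3.14,.0005):
    y=-R[:,0]*np.sin(t)+R[:,1]*np.cos(t)
    if abs(y[2]-.005)<.0005 and y[1]<-.8: print("turn",round(t,3),np.round(y,3)); break
E
python3 lev.py; python3 -m pendant '[0,0,-0.001,0.06, 0,0,-0.002,0.17, 0,0,-0.004,0.29, 0,0,-0.006,0.41, 0,0,-0.008,0.53]' >/dev/null; python3 lev.py
```

```text
t 21.57 q [0.162, 0.61, -0.786, 1.47, 0.019, 1.577, -0.83] p [0.4568, 0.2888, 0.1308] r 0.54
tool z [-0.489, 0.134, -0.862] tilt_out -21.66 tilt_tan 23.5 xax [0.227, 0.974, 0.022] yax [0.842, -0.184, -0.507]
F [-0.0, 0.2, -3.3] op 0.0149
turn 1.624 [-0.271 -0.963  0.005]
t 21.98 q [0.087, 0.573, -0.668, 1.457, -0.042, 1.591, -1.317] p [0.4607, 0.2876, 0.1378] r 0.543
tool z [-0.489, 0.134, -0.862] tilt_out -21.78 tilt_tan 23.38 xax [0.626, 0.742, -0.24] yax [0.607, -0.657, -0.447]
F [-0.7, -0.2, -3.6] op 0.0155
turn 1.087 [-0.271 -0.963  0.005]
```

```bash
python3 -m pendant '[0,0,0,0.11, 0,0,0,0.22, 0,0,0,0.33, 0,0,0,0.44, 0,0,0,0.55]' >/dev/null; python3 -m pendant '[0,0,0,0.1, 0,0,0,0.2, 0,0,0,0.3, 0,0,0,0.4, 0,0,0,0.48]' >/dev/null; python3 lev.py; python3 - <<'E'
from h import *
for n in ("scene","wrist"):
    i=cams.get_image(n); np.savez(n+"7.npz",**i); a=i["frame"][:,:,::-1]
    cv2.imwrite(f"pics/{n}7.png",a if n=="wrist" else cv2.resize(a[200:400,200:440],None,fx=3,fy=3,interpolation=cv2.INTER_CUBIC))
E
```

```text
t 22.82 q [-0.055, 0.523, -0.458, 1.463, -0.139, 1.594, -2.281] p [0.4605, 0.288, 0.138] r 0.543
tool z [-0.489, 0.134, -0.862] tilt_out -21.75 tilt_tan 23.41 xax [0.84, -0.193, -0.507] yax [-0.235, -0.972, -0.018]
F [0.0, 0.7, -3.2] op 0.0151
turn 0.045 [-0.272 -0.962  0.005]
```

View pics/scene7.png

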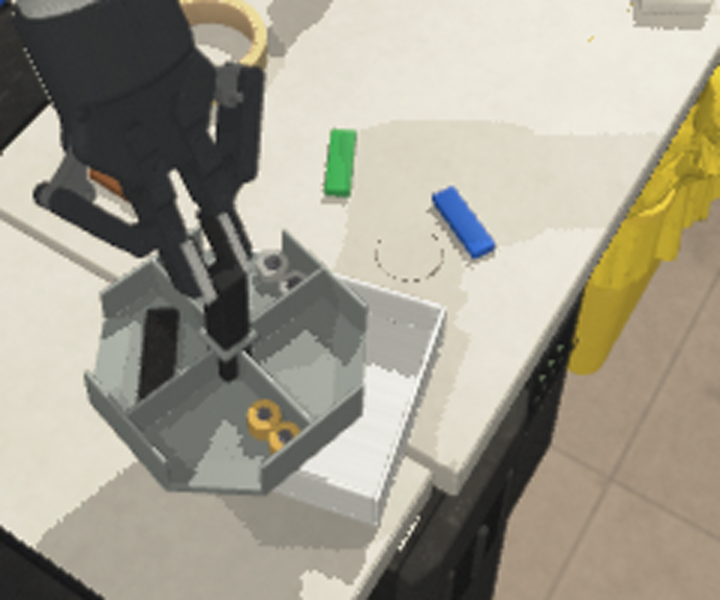

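View pics/wrist7.png

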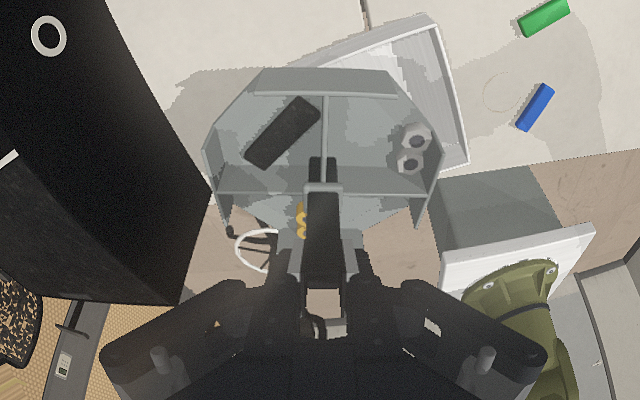

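```bash
python3 -m pendant '[0,0,-0.003,0.02, 0,0,-0.006,0.045, 0,0,-0.006,0.045]' >/dev/null; python3 wp.py .459 -.0674 .14 0; python3 lev.py | tail -1
```

```text
t 23.17 q [-0.06, 0.522, -0.449, 1.45, -0.141, 1.606, -2.32] p [0.4641, 0.2873, 0.1439] r 0.546
tool z [-0.488, 0.134, -0.862] tilt_out -21.77 tilt_tan 23.29 xax [0.83, -0.233, -0.506] yax [-0.269, -0.963, 0.002]
F [-0.1, -1.1, -3.3] op 0.015
shift [0.0804, 0.343, -0.0418] turn 0.0 rows 9 per row [0.0089, 0.0381, -0.0046] 0.0
sim q [0.36, 0.43, -0.28, 1.56, 0.02, 1.69, -1.77] p [0.459, -0.067, 0.14] z [-0.488, 0.134, -0.862]
turn 0.005 [-0.273 -0.962  0.005]
```

```bash
python3 -m pendant '[0.002,0.008,-0.001,0, 0.006,0.024,-0.003,0, 0.011,0.046,-0.006,0, 0.016,0.068,-0.008,0, 0.021,0.09,-0.011,0]'>/dev/null; python3 -m pendant '[0.005,0.023,-0.003,0, 0.011,0.046,-0.006,0, 0.016,0.069,-0.008,0, 0.021,0.092,-0.011,0, 0.026,0.113,-0.014,0]' >/dev/null; python3 wp.py .459 -.0674 .14 0
```

```text
t 24.0 q [0.208, 0.418, -0.356, 1.581, -0.068, 1.655, -1.991] p [0.4599, 0.071, 0.1419] r 0.465
tool z [-0.488, 0.134, -0.862] tilt_out -28.19 tilt_tan 13.51 xax [0.829, -0.236, -0.506] yax [-0.272, -0.962, 0.004]
F [0.8, 0.0, -3.1] op 0.0156
shift [0.0329, 0.1335, -0.0164] turn 0.0 rows 4 per row [0.0082, 0.0334, -0.0041] 0.0
sim q [0.36, 0.43, -0.28, 1.56, 0.02, 1.69, -1.78] p [0.459, -0.067, 0.14] z [-0.488, 0.134, -0.862]
```

```bash
python3 -m pendant '[0.005,0.022,-0.003,0, 0.011,0.044,-0.006,0, 0.016,0.066,-0.008,0, 0.021,0.086,-0.011,0, 0.025,0.103,-0.013,0]'>/dev/null; python3 -m pendant '[0.004,0.014,-0.002,0, 0.006,0.024,-0.003,0, 0.008,0.03,-0.004,0, 0.008,0.03,-0.004,0]' >/dev/null; python3 wp.py .459 -.0674 .075 0; python3 lev.py | tail -1
```

```text
t 24.75 q [0.363, 0.429, -0.274, 1.558, 0.018, 1.692, -1.774] p [0.4584, -0.0726, 0.1405] r 0.464
tool z [-0.488, 0.136, -0.862] tilt_out -30.26 tilt_tan 3.83 xax [0.828, -0.242, -0.506] yax [-0.278, -0.961, 0.006]
F [0.4, -0.1, -3.4] op 0.0151
shift [0.0324, -0.0056, 0.0568] turn 0.0 rows 2 per row [0.0162, -0.0028, 0.0284] 0.0
sim q [0.35, 0.49, -0.27, 1.61, 0.03, 1.58, -1.78] p [0.459, -0.067, 0.075] z [-0.488, 0.136, -0.862]
turn -0.002 [-0.276 -0.961  0.005]
```

```bash
python3 -m pendant '[0.005,0,0.008,0, 0.013,0,0.022,0, 0.022,0,0.037,0, 0.029,0,0.05,0, 0.034,0,0.058,0]'>/dev/null; python3 -m pendant '[0.002,0,0.003,0, 0.002,0,0.004,0]' ; python3 wp.py .459 -.0674 .053 0
```

```text
clock: 25.33
position: [0.4562, -0.0699, 0.0657]
eef_rot: [-0.035, 0.955, -0.134, -0.263]
wrist_force: [-0.9, -0.8, -4.2]
opening: 0.015
t 25.33 q [0.357, 0.503, -0.27, 1.619, 0.034, 1.565, -1.775] p [0.4562, -0.0699, 0.0657] r 0.462
tool z [-0.492, 0.137, -0.86] tilt_out -30.53 tilt_tan 4.02 xax [0.826, -0.237, -0.511] yax [-0.274, -0.962, 0.004]
F [-0.9, -0.8, -4.2] op 0.015
shift [0.0082, -0.0032, 0.0099] turn 0.0 rows 1 per row [0.0082, -0.0032, 0.0099] 0.0
sim q [0.35, 0.52, -0.27, 1.62, 0.04, 1.54, -1.78] p [0.459, -0.067, 0.053] z [-0.492, 0.137, -0.86]
```

```bash
python3 -m pendant '[0.002,0,0.004,0, 0.004,0,0.007,0, 0.006,0,0.01,0, 0.006,0,0.011,0, 0.006,0,0.011,0]'; python3 -m pendant '[0.001,0,0.0015,0, 0.001,0,0.0015,0]'
```

```text
clock: 25.75
position: [0.4556, -0.0699, 0.0531]
eef_rot: [-0.035, 0.955, -0.134, -0.263]
wrist_force: [-0.2, 1.2, -3.6]
opening: 0.0153
clock: 25.92
position: [0.4559, -0.0699, 0.0526]
eef_rot: [-0.035, 0.955, -0.134, -0.263]
wrist_force: [-0.9, 0.1, 2.3]
opening: 0.015
```

```bash
python3 -m pendant '[0,0,0,0, 0,0,0,0, 0,0,0,0, 0,0,0,0, 0,0,0,0]' 1; python3 -m pendant '[0,0,0,0, 0,0,0,0]';  python3 -m pendant '[0,0,-0.01,0, 0,0,-0.03,0, 0,0,-0.06,0, 0,0,-0.09,0, 0,0,-0.12,0]';python3 - <<'E'
from h import *
st()
for n in ("wrist","side","scene"):
    i=cams.get_image(n); np.savez(n+"8.npz",**i); a=i["frame"][:,:,::-1]
    cv2.imwrite(f"pics/{n}8.png",a if n!="side" else cv2.resize(a[130:280,200:360],None,fx=4.5,fy=4,interpolation=cv2.INTER_CUBIC))
E
```

```text
clock: 26.33
position: [0.4559, -0.0699, 0.0526]
eef_rot: [-0.035, 0.955, -0.134, -0.263]
wrist_force: [-0.3, 0.3, -0.1]
opening: 0.0749
clock: 26.5
position: [0.4559, -0.0699, 0.0525]
eef_rot: [-0.035, 0.955, -0.134, -0.263]
wrist_force: [0.7, 0.6, -0.4]
opening: 0.0854
clock: 26.92
position: [0.5156, -0.0866, 0.1576]
eef_rot: [-0.035, 0.955, -0.134, -0.263]
wrist_force: [-0.2, -0.5, -0.6]
opening: 0.0855
t 26.92 q [0.34, 0.538, -0.263, 1.367, 0.036, 1.78, -1.774] p [0.5156, -0.0866, 0.1576] r 0.523
tool z [-0.492, 0.137, -0.86] tilt_out -30.58 tilt_tan 3.55 xax [0.826, -0.238, -0.511] yax [-0.274, -0.962, 0.004]
F [-0.2, -0.5, -0.6] op 0.0855
```

View pics/wrist8.png

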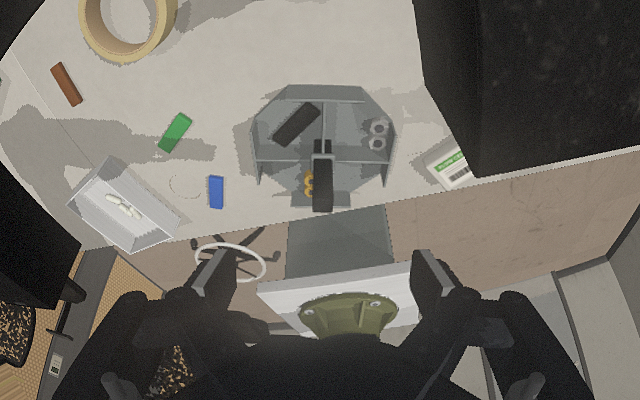

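View pics/side8.png

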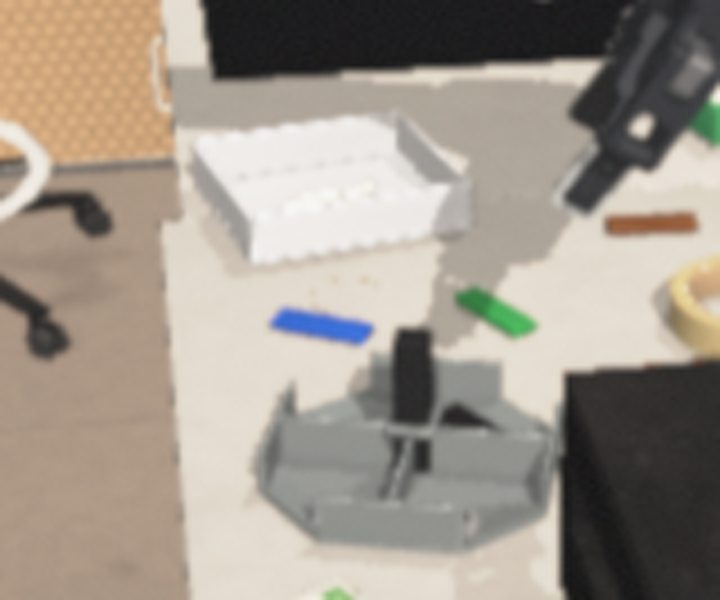

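View pics/scene8.png

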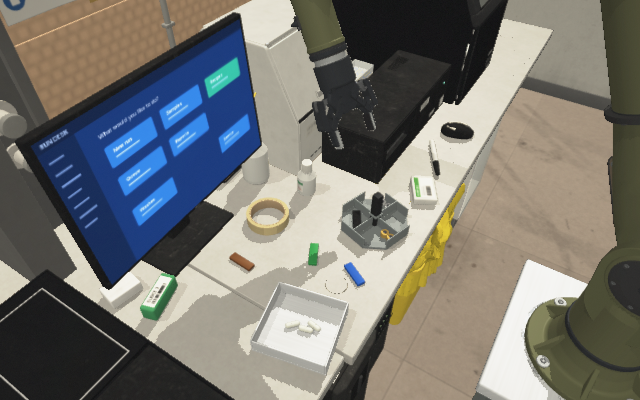

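```bash
python3 -m pendant '[0,0,0,0, 0,0,0,0, 0,0,0,0]' >/dev/null; python3 - <<'E'
from h import *
a=np.load("scene8.npz")["frame"]; b=cams.get_image("scene"); c=b["frame"]
d=cv2.absdiff(a,c)[280:370,250:350].max(2); e=cv2.absdiff(a,c)[180:260,335:415].max(2)
print((d>40).sum(),(e>40).sum())
# organiser rim/wall-top heights from depth
v,u=np.mgrid[190:252,338:412]; z=b["range_z"][190:252,338:412]
X=(np.stack([(u-b["cx"])/b["fx"]*z,(v-b["cy"])/b["fy"]*z,z],-1)[z>0]-b["t"])@b["R"]
m=(X[:,2]>.026)&(X[:,2]<.036); A=np.c_[X[m,:2],np.ones(m.sum())]; k=np.linalg.lstsq(A,X[m,2],rcond=None)[0]; print("rim slope deg",np.degrees(k[:2]),m.sum(),X[m,2].mean())
print(job_done()); print(monitor.read_state()["clock"])
E
```

```text
12 12
rim slope deg [0.04142401 0.18822959] 447 0.02983915583832946
the job is handed in; nothing more can be done
None
the job is handed in; nothing more can be done
```

I tipped all three stir bars into the dish, set the organiser back down flat near where it started and let go. I handed the job in at about 27 s of the 48 s; it gave no verdict.

**How it was done:** the pendant can only turn the tool about its own axis, so it cannot tip anything directly. I pushed the arm against its joint limits until the hand leaned about 30°. I then gripped the post at that lean, lifted the organiser level and carried it over the dish. A turn of about 93° about the tool axis tipped it roughly 43° towards the stir-bar corner. I turned it back, carried it back, put it down, opened the fingers and backed off.

**What the last checks showed:**
- **Stir bars:** the camera shows all three lying in the dish, and two pictures about 0.3 s apart show no movement there.
- **Other parts:** both nuts, both bushings and the memory stick are in their own compartments. The nuts and bushings slid against their walls during the tip.
- **Organiser:** the depth image puts its rim at 29.8 mm with a slope under 0.2°, so it stands flat.
- **Surroundings:** the bottle, tape roll, flat case and coloured look-alikes look unmoved, though I only judged that by eye. The hand is clear of everything.

**Not confirmed:**
- **Joint limits:** while making the lean, two joints read about 0.002–0.003 rad past their quoted limits (−0.302 against −0.3, and 2.053 against 2.05). The limits may be rounded, but I could not check that this didn't count as leaving the range.
- **Wrist force:** it briefly read 20–30 N twice in free space while the arm was at a limit. I did not find the cause.

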